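Eject a cast cell with the mallet and hold it in the light beam

ROBOT

A 6-joint arm with a two-finger parallel gripper is mounted at the origin on a cart in front of the work surface, level with it; the furniture and walls round the work are solid. World frame = base frame: x ahead of the robot, y to its left, z up, the work surface at z = 0. Lengths are in m, angles in rad, forces in N, time in s.
With the tool pointing down it reaches from about 0.35 to 0.975 m from the base axis. Payload 4.9 kg.
Tool frame: the origin (TCP) lies midway between the tips of the shut fingers; the grasp point (between the pads) lies 19 mm behind it; z points along the fingers, x is the direction in which the jaws open and shut, and the axes are right-handed (so a half turn about z gives the same grasp; the last joint's range is limited). The gripper opens to 85 mm and grips with 20 to 120 N. Pads are 22 mm wide; open, the fingers measure 114 mm over their backs; the gripper's body (76 mm by 85 mm) begins 54 mm behind the grasp point. The pads swing forward as they close: fully open they stand 13 mm farther back than shut.
Start: joints at [-1.267, 0.053, 1.613, -0, 1.476, -0.119], TCP at [0.256, -0.57, 0.231] pointing down, gripper open.
Joint ranges: [-3.01, 3.01], [-1.01, 2.22], [0.06, 2.58], [-1.02, 4.17], [0.09, 2.62], [-3.14, 3.14]. Speed limits (rad/s): [2.57, 2.57, 3.14, 3.14, 3.14, 3.14].

INTERFACE

Orientations are given as a rotation vector (axis times angle).
In Python, from station import ctrl gives the robot as it stands.
- The arm moves only by the tool step_arm, never from a script. Its argument "increments" is text: rows parted by semicolons, each of 6 numbers parted by spaces: the shift along the tool's x, y, z as a fraction of full scale, then the turn, a rotation vector about the tool's x, y, z as a fraction of full scale. In form: x y z rx ry rz; .... A call has 1 to 12 rows; each row shifts and turns the commanded pose from where the row before left it, along the tool's axes as they then stand; what a row does not reach is not made up. Full scale, the value 1, is 0.025 m for a shift and 0.1 rad for a turn. A row lasts 1/12 s, in which the tool goes at most 41.7 mm and 7.16 degrees, less where a joint would pass 70% of its speed; a pose out of reach is approached as far as the arm can. A call with a number of a shift or a turn outside -1 to 1 is refused whole. A call with a gripper value outside its range is refused whole. "fingers" is the opening, from -1 (shut) to 1 (fully open), so that 0 is half open, set as the call begins (left out, the last holds). The fingers move at their own pace and stop on an object; "newtons" is the grip in N (left out, the last holds). Time passes only in rows, so rows that do not move let the fingers close. It gives the time, the measured TCP pose, the force and the opening at its end, in the units of the state.
- ctrl.get_obs(): the state, without advancing time (a new reading comes with each control period).
- ctrl.get_image(name): name is "scene" or "top"; returns a dict with "pixels" (384x512x3 uint8, red, green, blue), "intrinsics" (3x3 intrinsics, pixels), "eye" and "orientation" of the camera in the world. Camera axes: x right, y down, z forward; pixel columns grow to the right and rows downward; lengths in m; the calibration is good to about 2 mm. A picture is of the moment at which its call begins. There is no depth.
- ctrl.finish_job(): hands the job in, once; it reports no verdict.
The state is a dict: "t": time; "q": joint angles; "dq": joint speeds; "effort": joint torques, N m; "tool_pos": TCP position; "tool_rot": TCP orientation; "contact_force": force on the tool from outside, world axes, zero at the start; "wrist_torque": the same for the moment, N m; "opening": finger opening in m.
Only numpy, scipy, OpenCV 4.12 (cv2) and the standard library are available. Lean on these libraries where they do the work, as an engineer would, in place of code of your own. Each camera call takes 0.05 s, during which the arm holds its last target.

TASK

With the mallet, knock the brass-headed ejector peg of the metal mould fully down so that the clear resin cell rises out of its well, then put the mallet back down on the bench and let go of it. Grip the cell by its two white frosted faces only, never by the clear ones, lift it out, and hold it upright in the gap of the light gauge so that the red beam goes squarely through the clear faces, midway across them and in the lower half of the cell. Finish while still holding it there in the beam, touching nothing of the gauge, and do not disturb the tape measure, the jar or the white rubbing block.

Things in the scene. Friction and masses are not known exactly. Their poses are not given: they have to be found in the camera images.
- mould: Fixed aluminium block, 80 (x) x 160 (y) x 82 mm high, on two thin wooden rails; origin at the centre of its underside, z up. The peg stands on its centre line at y = -42 mm. The well, a 23 x 27 mm opening, is at y = +42 mm and holds the cell. It may be turned by up to 0.35 rad.
- eject_peg (a joint): Travel of the ejector peg in m: 0 = up, 0.016 = fully down. It resists with about 7 N of friction and stays where it is driven; through a hidden rocker the cell rises 2.5 times as far as the peg goes down, 40 mm in all. To be driven with the mallet only, never with the gripper or the arm.
- peg_top (a point): Centre of the top of the peg's round brass head (23 mm across, 4 mm thick). It is 102 mm above the bench when up and 86 mm when fully down.
- cell_grip (a point): Centre line of the resin cell, 15 mm below its top. Cell 20 (its x) by 24 (its y) by 70 mm (its z, up), 45 to 80 g. Its faces looking along +y and -y, 24 mm apart, are white and frosted: grip these; those along +x and -x are clear. At first it is sunk in the well, top 2 mm below the mould's top, axes along the mould's; once ejected, 38 mm of it stands above the mould, 1.5 mm loose a side.
- cell_window (a point): Point on the centre line of the cell 20 mm above its underside (35 mm below cell_grip), with the cell's axes: the point to bring onto the beam.
- cell_windows: The clear part of the cell, whose faces look along the cell's x and -x; no finger may touch it. Origin at the centre of the cell's underside.
- light_gauge: Fixed gauge: dark base 205 (x) x 90 (y) x 12 mm, a black sensor housing at its -x end and a blue lamp housing at its +x end, each 60 mm wide, top 105 mm above the bench, with a free gap of 97 mm between their lenses, open above and to both sides. The red beam runs along its x. Origin at the centre of its underside. It may be turned by up to 0.4 rad.
- beam_mid (a point): Middle of the beam in the gap, 75 mm above the bench, with the gauge's axes: the beam runs along x, z is up.
- mallet: Loose beech mallet, 0.4 kg, standing on one striking face of its head, handle level, 62 mm above the bench, pointing roughly to the robot. Own y runs along the handle to the head, own x points down. Head 124 mm high, 104 along y, 58 thick; 353 mm long in all; handle 24 mm wide seen from above, 32 high. Origin level with the handle, 29 mm beside its middle (own -z).
- mallet_grip (a point): Point inside the mallet's handle on its axis, 44 mm from the head; good place to grip from above (the centre of mass lies in the head, about 60 mm further).
- mallet_face (a point): Point on the lower striking face, 62 mm below the handle's axis and 63 mm further along the handle's line (own y) than mallet_grip: the part to strike with. The face reaches from 19 mm short of this point, towards the handle, to 85 mm beyond it, and 29 mm to either side.
- tape_measure: Yellow tape measure, 36x88x62 mm, loose bystander behind the mould; origin at the centre of its underside.
- jar: Glass jar with a green lid, 69 mm across, 84 mm high, loose bystander at the back; origin at the centre of its underside.
- rubbing_block: White rubbing block, 36x92x26 mm, loose bystander near the front edge; origin at the centre of its underside.

How it is judged:
By the outcome, as a careful person would: the job done as asked, in the order asked, and still so for the second after the job is handed in, while the arm keeps its last pose, push and grip.
It also fails if it takes over 72 s, if anything falls off the work surface, if the arm or the gripper's body presses on something with over 40 N, if the wrist force passes 120 N, or if a joint passes its speed limit or range.

## Working session

There is one attempt and no reset: what is moved stays moved. The work goes in short steps, Python scripts to look and compute and a tool call to move; the robot and the scene stay as the last step left them, time stands still between calls to the robot, and variables do not carry over. Pictures are saved under pics/ and viewed, and the job is handed in when it is done.

Besides the shell and the picture viewer there is one more tool, called after ">>>" as name(argument=value, ...), one argument or row to a line, values as JSON. step_arm: Moves the arm, as the interface text tells. Shift numbers are shares of 0.025 m and turn numbers shares of 0.1 rad, none past 1 either way. Its arguments: {"type":"object","properties":{"increments":{"type":"string"},"fingers":{"type":"number"},"newtons":{"type":"number"}},"required":["increments"]}

```bash
ls; mkdir -p pics
python3 - <<'E'
from station import ctrl
import cv2
o=ctrl.get_obs();print(o)
for n in("scene","top"):
    d=ctrl.get_image(n);cv2.imwrite(f"pics/{n}0.png",d["pixels"][:,:,::-1]);print(n,d["intrinsics"],d["eye"],d["orientation"])
E
```

```text
pics
{'t': 0.0, 'q': array([-1.26703589e+00,  5.33738437e-02,  1.61431385e+00,  6.05700827e-06,
        1.47601470e+00, -1.18987767e-01]), 'dq': array([ 0.00184121, -0.00094985, -0.00230989,  0.0005911 ,  0.00051085,
        0.00209216]), 'effort': array([ 1.23865277e-03, -3.93678403e+01, -3.70176852e+01, -4.15411603e-05,
        7.00151242e-03,  3.76019941e-06]), 'tool_pos': array([ 0.25623509, -0.56936321,  0.23004064]), 'tool_rot': array([-2.63692946e+00,  1.70519940e+00,  2.54238600e-03]), 'contact_force': array([ 0.24738947, -0.61414138,  0.17639241]), 'wrist_torque': array([-0.00296053,  0.00810383, -0.02867222]), 'opening': 0.08542344866773302}
scene [[497.39006712   0.         253.24700854]
 [  0.         497.39006712 188.4302129 ]
 [  0.           0.           1.        ]] [ 0.01715035 -0.898894    1.29895752] [-2.34082086  0.70644855 -0.258667  ]
top [[355.06606607   0.         254.97140305]
 [  0.         355.06606607 184.76965733]
 [  0.           0.           1.        ]] [ 0.51869059 -0.01129757  1.04236624] [-2.19173553  2.19045051 -0.10266528]
```

View pics/scene0.png

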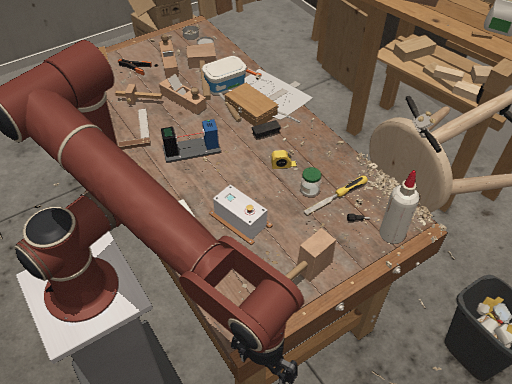

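View pics/top0.png

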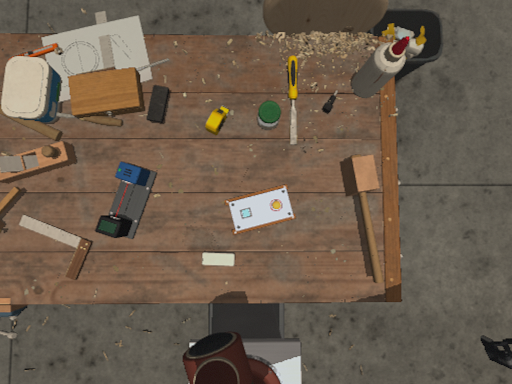

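The top view has +x upward and +y to the left. The mallet is at the right (365,172), with its handle running down to (377,280). The mould is at (260,208) and the gauge at (127,200). Next I'll enlarge these areas.

```bash
cat > h.py <<'E'
import numpy as np, cv2
from scipy.spatial.transform import Rotation as R
from station import ctrl
def cam(n):
    d=ctrl.get_image(n); d["R"]=R.from_rotvec(d["orientation"]).as_matrix(); return d
def ray(d,uv):
    v=d["R"]@np.linalg.inv(d["intrinsics"])@np.array([uv[0],uv[1],1.]); return np.array(d["eye"]),v
def onz(d,uv,z):
    e,v=ray(d,uv); return e+v*(z-e[2])/v[2]
def proj(d,p):
    c=d["intrinsics"]@(d["R"].T@(np.array(p)-d["eye"])); return c[:2]/c[2]
def crop(d,name,x0,y0,w,h,s):
    im=d["pixels"][y0:y0+h,x0:x0+w,::-1]
    cv2.imwrite("pics/"+name,cv2.resize(im,None,fx=s,fy=s,interpolation=cv2.INTER_CUBIC))
def tri(ds,uvs):
    A=np.zeros((3,3));b=np.zeros(3)
    for d,u in zip(ds,uvs):
        e,v=ray(d,u);v=v/np.linalg.norm(v);M=np.eye(3)-np.outer(v,v);A+=M;b+=M@e
    return np.linalg.solve(A,b)
def state():
    o=ctrl.get_obs();print("t",round(o["t"],2),"pos",o["tool_pos"].round(4),"F",o["contact_force"].round(1),"open",round(o["opening"],4));Rm=R.from_rotvec(o["tool_rot"]).as_matrix();print(Rm.round(4));return o,Rm
E
python3 - <<'E'
from h import *
d=cam("top");crop(d,"t1.png",215,170,90,75,8);crop(d,"t2.png",80,145,90,100,6);crop(d,"t3.png",335,140,60,150,4)
print(d["R"].round(3))
E
```

```text
[[-0.    -0.997  0.076]
 [-1.    -0.001 -0.018]
 [ 0.018 -0.076 -0.997]]
```

View pics/t1.png

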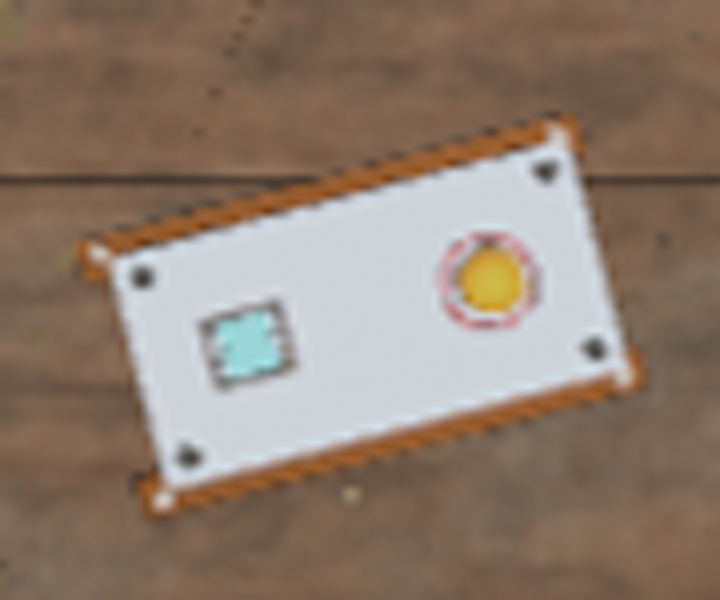

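View pics/t2.png

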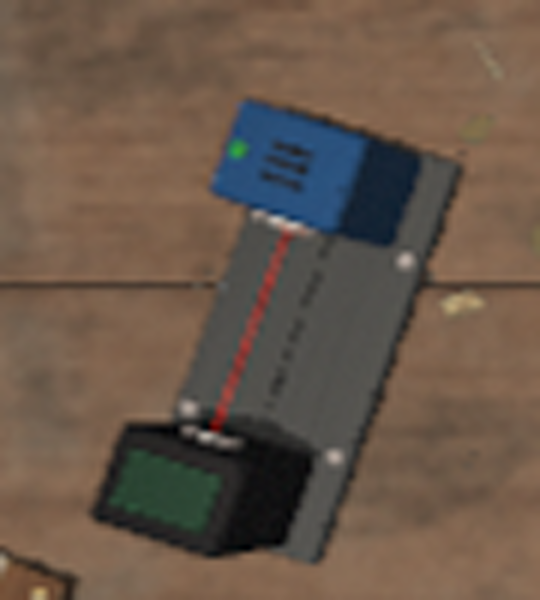

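View pics/t3.png

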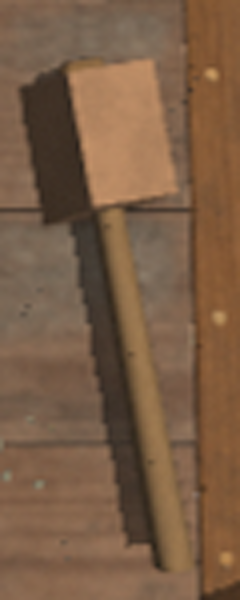

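Crop readings:
- **Mould:** white top with a brass peg at about (275.6,205) and a cyan cell at about (246,213).
- **Beam:** a red line from about (128,184) to (115.5,216.5).
- **Mallet:** head at top, handle running down-right.

I'll measure these with masks.

```bash
cat > m.py <<'E'
from h import *
d=cam("top");s=cam("scene");im=d["pixels"];hsv=cv2.cvtColor(im,cv2.COLOR_RGB2HSV).astype(int)
H,S,V=hsv[...,0],hsv[...,1],hsv[...,2]
def box(m,x0,y0,x1,y1):
    k=np.zeros_like(m);k[y0:y1,x0:x1]=m[y0:y1,x0:x1];return k
def cen(m):
    y,x=np.nonzero(m);return np.array([x.mean(),y.mean()]),len(x)
peg=box((H>15)&(H<30)&(S>120)&(V>140),268,196,285,213)
c,n=cen(peg);print("peg",c,n,onz(d,c,.102))
cell=box((H>78)&(H<100)&(S>50),236,203,256,222)
c,n=cen(cell);print("cell",c,n,onz(d,c,.080))
w=box((S<30)&(V>170),225,180,300,240).astype(np.uint8)
w=cv2.morphologyEx(w,cv2.MORPH_CLOSE,np.ones((15,15)));w=cv2.morphologyEx(w,cv2.MORPH_OPEN,np.ones((5,5)))
cn=max(cv2.findContours(w,0,1)[0],key=cv2.contourArea)
P=np.array([onz(d,p[0],.082)[:2] for p in cn],np.float32)
r=cv2.minAreaRect(P);print("mould rect",r)
red=box(((H<8)|(H>172))&(S>120)&(V>90),110,178,135,222)
y,x=np.nonzero(red);Q=np.array([onz(d,(a,b),.075)[:2] for a,b in zip(x,y)],np.float32)
l=cv2.fitLine(Q,cv2.DIST_HUBER,0,.01,.01).ravel();print("beam n",len(x),l,"yaw",np.arctan2(l[1],l[0]),Q.min(0),Q.max(0))
t=(Q-l[2:])@l[:2];print("ends",l[2:]+l[:2]*t.min(),l[2:]+l[:2]*t.max(),"len",np.ptp(t))
E
python3 m.py
python3 - <<'E'
from h import *
s=cam("scene");crop(s,"s1.png",200,170,150,120,5);crop(s,"s2.png",150,105,80,65,8)
E
```

```text
peg [276.04255319 204.68085106] 47 [ 0.53748613 -0.08373695  0.102     ]
cell [245.56818182 212.77272727] 44 [ 0.51607622 -0.00291571  0.08      ]
mould rect ((0.5270277857780457, -0.043410539627075195), (0.08203180134296417, 0.16142937541007996), 13.121747970581055)
beam n 56 [ 0.9475574  -0.31958565  0.5519211   0.33316058] yaw -0.32529214 [0.51012194 0.31649372] [0.5940105  0.34907708]
ends [0.5095718  0.34744388] [0.5947588  0.31871256] len 0.089901745
```

View pics/s1.png

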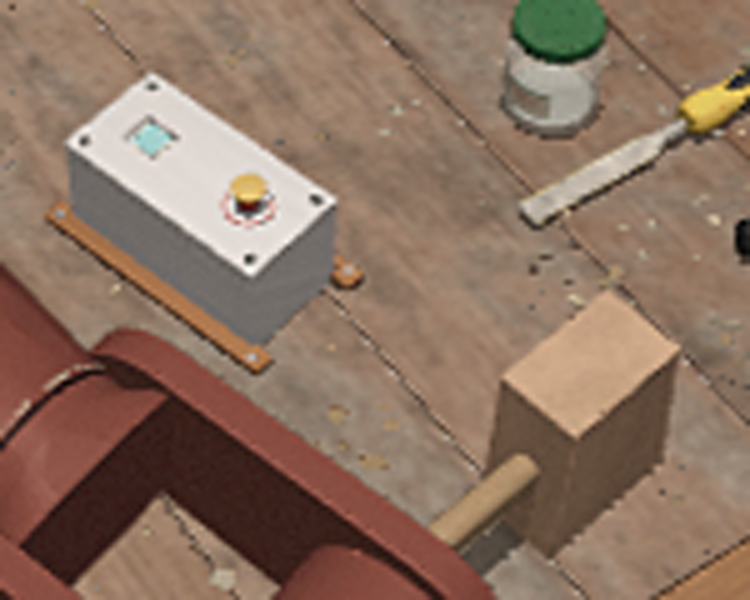

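View pics/s2.png

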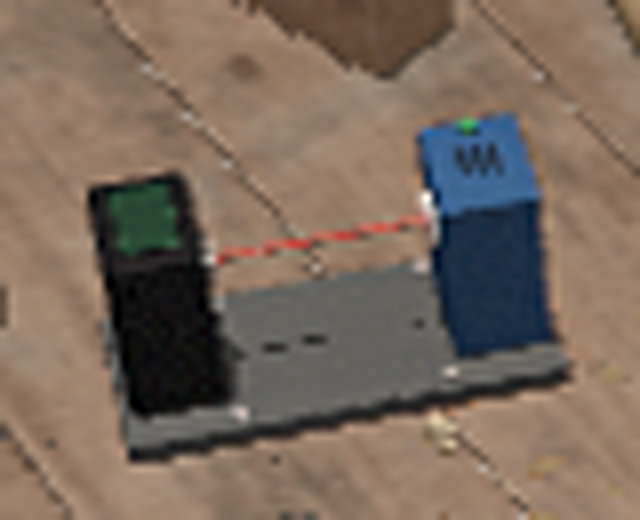

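The top view, scene view and specs agree: the peg-to-cell distance measures 83.6 mm against the 84 mm specified. Next I'll refine the gauge angle and measure the mallet.

```bash
cat > m2.py <<'E'
from m import *
f=im.astype(float)
# beam, per-row weighted
red=np.clip(f[...,0]-np.maximum(f[...,1],f[...,2]),0,None)
pts=[]
for v in range(186,215):
    cx=128.0+(v-184)*(115.5-128)/32.5
    us=np.arange(int(cx)-4,int(cx)+6);row=f[v,us];w_=np.clip(row[:,0]-row[:,1]-25,0,None)
    if w_.sum()>40: pts.append(onz(d,((us*w_).sum()/w_.sum(),v),.075)[:2])
pts=np.array(pts,np.float32);l=cv2.fitLine(pts,cv2.DIST_HUBER,0,.01,.01).ravel();print("beam rows",len(pts),l,np.arctan(l[1]/l[0]))
# scene beam
si=s["pixels"].astype(float);m=(si[...,0]-np.maximum(si[...,1],si[...,2])>50);k=np.zeros_like(m);k[128:142,174:206]=m[128:142,174:206]
y,x=np.nonzero(k);Q=np.array([onz(s,(a,b),.075)[:2] for a,b in zip(x,y)],np.float32)
l=cv2.fitLine(Q,cv2.DIST_HUBER,0,.01,.01).ravel();t=(Q-l[2:])@l[:2];print("scene beam",len(x),l,np.arctan(l[1]/l[0]),l[2:]+l[:2]*t.min(),l[2:]+l[:2]*t.max())
# base right edge
g=lambda u,v:(80+(u+.5)/6-.5,145+(v+.5)/6-.5)
a=onz(d,g(462,160),.012);b=onz(d,g(318,562),.012);print("base edge",a,b,np.arctan2(b[1]-a[1],a[0]-b[0]),np.linalg.norm(a-b))
# mallet handle
pts=[]
for v in range(200,276,2):
    cx=362+(v-192)*(378-362)/88
    us=np.arange(int(cx)-12,int(cx)+14)
    print(v,[int(z) for z in V[v,us]],us[0]) if v%20==0 else 0
h=lambda u,v:(335+(u+.5)/4-.5,140+(v+.5)/4-.5)
for q in[(70,72),(152,60),(178,192),(97,208)]:print("headtop",onz(d,h(*q),.124)[:2])
for q in[(102,208),(124,208),(158,570),(190,570)]:print("handle",onz(d,h(*q),.062)[:2])
E
python3 m2.py
```

```text
peg [276.04255319 204.68085106] 47 [ 0.53748613 -0.08373695  0.102     ]
cell [245.56818182 212.77272727] 44 [ 0.51607622 -0.00291571  0.08      ]
mould rect ((0.5270277857780457, -0.043410539627075195), (0.08203180134296417, 0.16142937541007996), 13.121747970581055)
beam n 56 [ 0.9475574  -0.31958565  0.5519211   0.33316058] yaw -0.32529214 [0.51012194 0.31649372] [0.5940105  0.34907708]
ends [0.5095718  0.34744388] [0.5947588  0.31871256] len 0.089901745
beam rows 29 [ 0.9477211  -0.31909972  0.5546847   0.33222687] -0.3247794
scene beam 27 [ 0.94733006 -0.3202589   0.54619527  0.32960254] -0.32600275 [0.5066555  0.34296954] [0.593253   0.31369397]
base edge [0.63617235 0.25631932 0.012     ] [0.44328329 0.32062526 0.012     ] 0.32179531045075416 0.20332595216302793
200 [125, 131, 106, 66, 66, 66, 66, 63, 54, 68, 103, 131, 146, 151, 148, 140, 122, 115, 123, 121, 116, 114, 118, 122, 121, 118] 351
220 [131, 103, 67, 68, 68, 70, 71, 63, 54, 76, 113, 137, 148, 153, 152, 143, 128, 125, 131, 132, 130, 130, 129, 130, 128, 128] 355
240 [116, 115, 88, 57, 61, 60, 62, 62, 57, 61, 90, 121, 141, 152, 154, 150, 140, 122, 115, 120, 119, 121, 121, 119, 121, 96] 358
260 [137, 107, 67, 70, 70, 68, 66, 59, 51, 73, 105, 125, 140, 148, 152, 147, 136, 120, 120, 128, 128, 119, 96, 114, 129, 132] 362
headtop [ 0.66032776 -0.28236383]
headtop [ 0.66841984 -0.33665201]
headtop [ 0.58155522 -0.35150686]
headtop [ 0.57105566 -0.29815792]
handle [ 0.5745941  -0.32101788]
handle [ 0.57460821 -0.33639529]
handle [ 0.32731795 -0.35381705]
handle [ 0.32724069 -0.37578746]
```

```bash
python3 - <<'E' | tail -20
from m import *
P=np.array([onz(d,c,.062)[:2] for c in[(362.75,200),(366.7,220),(370,240),(374,260)]],np.float32)
print(P);l=cv2.fitLine(P,2,0,.01,.01).ravel();a=l[:2]*np.sign(l[0]);print("axis",a,np.arctan2(a[1],a[0]))
for e in(.5735,.5735-.0433):print(e,l[3]+(e-l[2])*a[1]/a[0])
# scene: peg, cell
si=s["pixels"];hh=cv2.cvtColor(si,cv2.COLOR_RGB2HSV).astype(int);A,B,C=hh[...,0],hh[...,1],hh[...,2]
c,n=cen(box((A>15)&(A<30)&(B>120)&(C>140),244,203,256,213));print("peg s",c,n,onz(s,c,.102))
c2,n=cen(box((A>78)&(A<100)&(B>50),222,190,240,205));print("cell s",c2,n,onz(s,c2,.080))
t=lambda u,v:(200+(u+.5)/5-.5,170+(v+.5)/5-.5)
Q=[onz(s,t(*q),.082)[:2] for q in[(68,146),(152,73),(337,202),(253,275)]];print(Q,np.mean(Q,0))
for q in[(500,380),(578,436),(680,350),(608,292)]:print("head s",onz(s,t(*q),.124)[:2])
print("handle junction s",onz(s,t(528,468),.062))
o,Rm=state()
E
```

```text
ends [0.5095391 0.3473376] [0.5947673 0.31875  ] len 0.08989487
[[ 0.5513234  -0.3278147 ]
 [ 0.4960677  -0.33750814]
 [ 0.441264   -0.34532294]
 [ 0.38690296 -0.35500458]]
axis [0.9869594  0.16096951] 0.16167289
0.5735 -0.324351
0.5302 -0.3314131
peg s [249.30769231 207.07692308] 26 [ 0.53362419 -0.08952852  0.102     ]
cell s [229.73684211 197.42105263] 19 [ 0.51275497 -0.00698632  0.08      ]
[array([0.46517085, 0.01585619]), array([0.54220352, 0.03883826]), array([ 0.58177468, -0.116364  ]), array([ 0.50708008, -0.13468099])] [ 0.52405728 -0.04908763]
head s [ 0.56623542 -0.30087372]
head s [ 0.57979559 -0.35506097]
head s [ 0.66458798 -0.34148467]
head s [ 0.65602587 -0.28634978]
handle junction s [ 0.57163578 -0.32760936  0.062     ]
t 0.5 pos [ 0.2564 -0.5699  0.2313] F [-0.1 -0.5  0.3] open 0.0854
[[ 4.103e-01 -9.119e-01 -0.000e+00]
 [-9.119e-01 -4.103e-01  1.000e-04]
 [-1.000e-04  0.000e+00 -1.000e+00]]
```

>>> step_arm(
  increments="0 0 0 0 0 0.86;0 0 0 0 0 0.86;0 0 0 0 0 0.86;-0.58 -0.95 0 0 0 0;-0.58 -0.95 0 0 0 0;-0.58 -0.95 0 0 0 0;-0.58 -0.95 0 0 0 0;-0.58 -0.95 0 0 0 0;-0.58 -0.95 0 0 0 0;-0.58 -0.95 0 0 0 0;-0.58 -0.95 0 0 0 0;-0.58 -0.95 0 0 0 0",
  fingers=1,
)

```text
t: 1.5
tool_pos: [0.4468, -0.4052, 0.2315]
tool_rot: [2.397, -2.031, 0.001]
contact_force: [0.2, -0.6, -0.6]
opening: 0.0856
```

>>> step_arm(
  increments="-0.58 -0.94 0.2 0 0 0;-0.58 -0.94 0.2 0 0 0;-0.58 -0.94 0.2 0 0 0;-0.58 -0.94 0.2 0 0 0;0 0 0 0 0 0;0 0 0 0 0 0;0 0 0 0 0 0",
)

```text
t: 2.08
tool_pos: [0.5289, -0.3338, 0.2114]
tool_rot: [2.397, -2.03, 0.0]
contact_force: [-0.9, -0.5, 0.3]
opening: 0.0853
```

```bash
cat > goal.py <<'E'
import sys
from h import *
# goal.py x y z yawx : error to target TCP in tool-axis full-scale units; yawx = world angle of tool x
o,Rm=state();x,y,z,a=map(float,sys.argv[1:5])
T=np.array([[np.cos(a),np.sin(a),0],[np.sin(a),-np.cos(a),0],[0,0,-1]])
print("world err",np.array([x,y,z])-o["tool_pos"])
rv=R.from_matrix(Rm.T@T).as_rotvec();print("turn units",(rv/.1).round(3))
print("shift units, present axes",(Rm.T@(np.array([x,y,z])-o["tool_pos"])/.025).round(3)," after turn",(T.T@(np.array([x,y,z])-o["tool_pos"])/.025).round(3))
E
python3 goal.py .529 -.333 .043 -1.406
python3 - <<'E'
from h import *
d=cam("top");crop(d,"t4.png",320,130,100,160,4);s=cam("scene");crop(s,"s4.png",220,190,150,150,5)
E
```

```text
t 2.08 pos [ 0.5289 -0.3338  0.2114] F [-0.9 -0.5  0.3] open 0.0853
[[ 1.643e-01 -9.864e-01 -3.000e-04]
 [-9.864e-01 -1.643e-01 -5.000e-04]
 [ 4.000e-04  4.000e-04 -1.000e+00]]
world err [ 1.11963114e-04  7.92992519e-04 -1.68417707e-01]
turn units [ 0.004 -0.004  0.002]
shift units, present axes [-0.033 -0.012  6.737]  after turn [-0.031 -0.01   6.737]
```

View pics/t4.png

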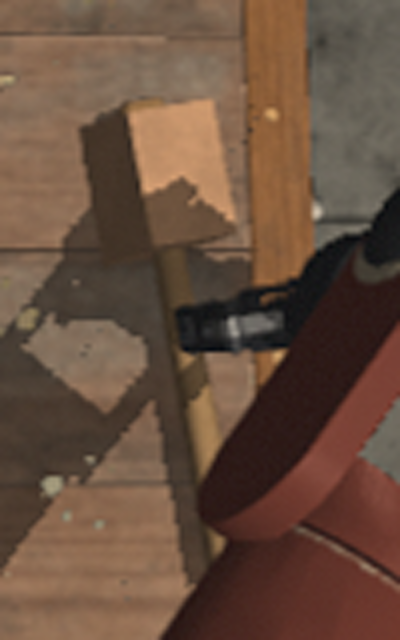

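View pics/s4.png

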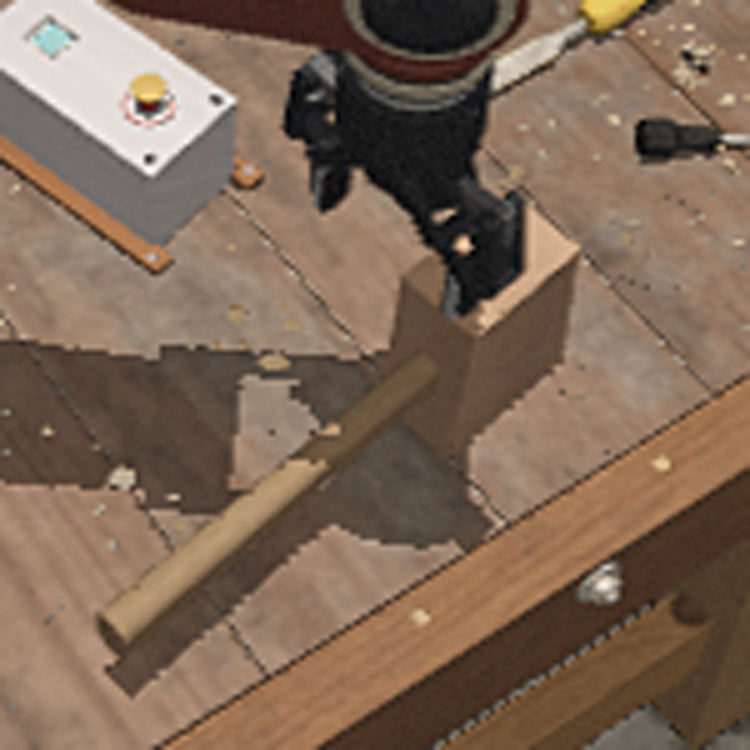

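The picture shows the open fingers straddling the handle line just short of the head. I'll go down, shifted 4 mm back so the gripper body clears the head.

>>> step_arm(
  increments="-0.03 0.15 0.8 0 0 0;0 0 0.8 0 0 0;0 0 0.8 0 0 0;0 0 0.8 0 0 0;0 0 0.8 0 0 0;0 0 0.8 0 0 0;0 0 0.8 0 0 0;0 0 0.6 0 0 0;0 0 0.4 0 0 0;0 0 0.14 0 0 0;0 0 0 0 0 0;0 0 0 0 0 0",
)

```text
t: 3.18
tool_pos: [0.5256, -0.3342, 0.0438]
tool_rot: [2.396, -2.032, 0.002]
contact_force: [-1.0, 0.2, -0.2]
opening: 0.0852
```

```bash
python3 goal.py .529 -.333 .043 -1.406
python3 - <<'E'
from h import *
s=cam("scene");crop(s,"s5.png",220,190,150,150,5)
E
```

```text
t 3.18 pos [ 0.5256 -0.3342  0.0438] F [-1.   0.2 -0.2] open 0.0852
[[ 0.1635 -0.9865  0.0011]
 [-0.9865 -0.1635 -0.001 ]
 [ 0.0012 -0.001  -1.    ]]
world err [ 0.00339785  0.0011759  -0.0008279 ]
turn units [-0.01  -0.012 -0.006]
shift units, present axes [-0.024 -0.142  0.033]  after turn [-0.024 -0.142  0.033]
```

View pics/s5.png

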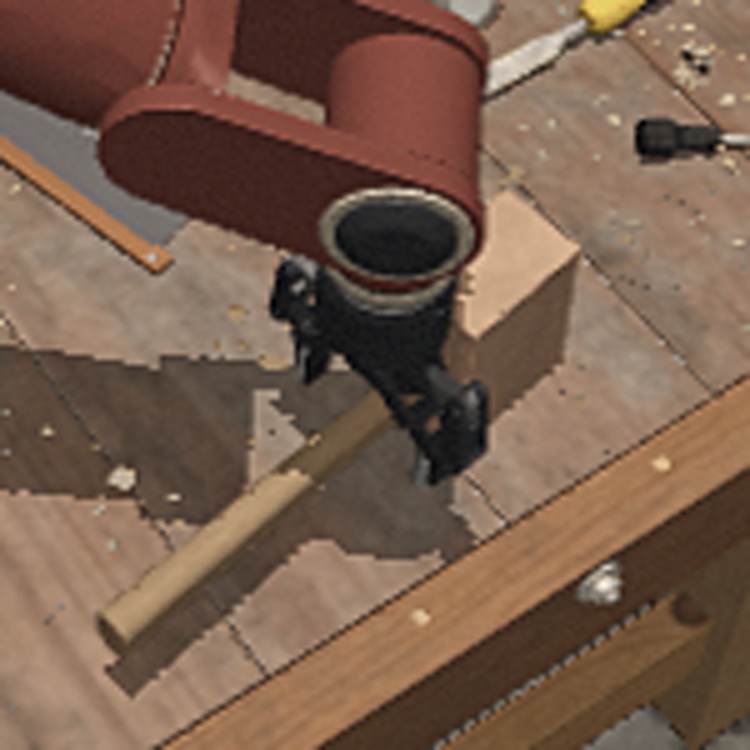

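The fingers straddle the handle at crop positions (310,370) and (440,460), close to the head without touching it. Closing.

>>> step_arm(
  increments="0 0 0 0 0 0;0 0 0 0 0 0;0 0 0 0 0 0;0 0 0 0 0 0;0 0 0 0 0 0;0 0 0 0 0 0;0 0 0 0 0 0;0 0 0 0 0 0;0 0 0 0 0 0;0 0 0 0 0 0",
  fingers=-1,
  newtons=110,
)

```text
t: 4.07
tool_pos: [0.5253, -0.3332, 0.0431]
tool_rot: [-2.397, 2.031, 0.001]
contact_force: [-2.9, 2.1, 5.5]
opening: 0.0179
```

>>> step_arm(
  increments="0 0 -0.2 0 0 0;0 0 -0.4 0 0 0;0 0 -0.4 0 0 0;0 0 0 0 0 0;0 0 0 0 0 0",
)

```text
t: 4.48
tool_pos: [0.5258, -0.334, 0.0689]
tool_rot: [2.397, -2.031, 0.003]
contact_force: [0.2, 0.2, -3.7]
opening: 0.0183
```

```bash
python3 goal.py .529 -.333 .043 -1.406
python3 - <<'E'
from h import *
d=cam("top");crop(d,"t6.png",320,130,100,160,4);s=cam("scene");crop(s,"s6.png",220,190,150,150,5)
E
```

```text
t 4.48 pos [ 0.5258 -0.334   0.0689] F [ 0.2  0.2 -3.7] open 0.0183
[[ 0.164  -0.9865  0.0016]
 [-0.9865 -0.164  -0.0015]
 [ 0.0018 -0.0013 -1.    ]]
world err [ 0.0031746   0.00096965 -0.02593647]
turn units [-0.013 -0.018 -0.001]
shift units, present axes [-0.019 -0.13   1.038]  after turn [-0.017 -0.132  1.037]
```

View pics/s6.png

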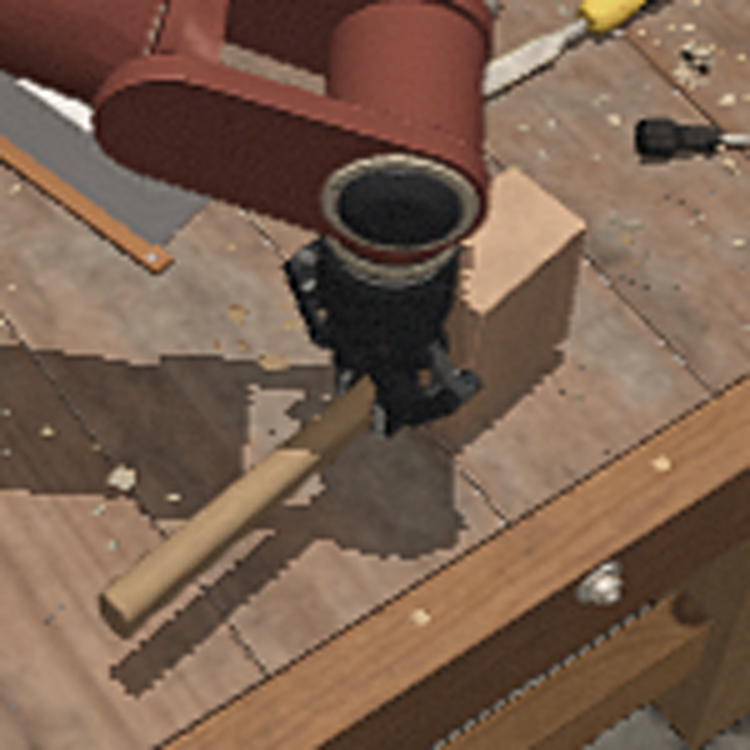

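View pics/t6.png

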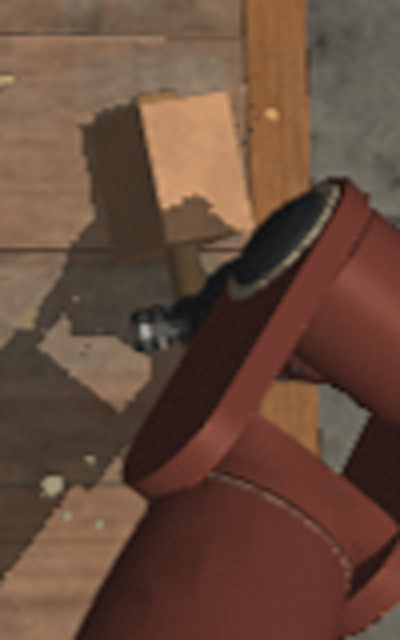

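The mallet is lifted level, with a contact force of about 4 N, which matches its weight. Now I'll raise it and carry it over the peg.

>>> step_arm(
  increments="0 0 -0.5 0 0 0;0 0 -0.8 0 0 0;0 0 -0.9 0 0 0;0 0 -0.9 0 0 0;0 0 -0.9 0 0 0;0 0 -0.9 0 0 0;-0.3 0.04 -0.9 0 0 0;-0.6 0.04 0 0 0 0;-0.7 0.05 0 0 0 0;-0.7 0.05 0 0 0 0;-0.7 0.05 0 0 0 0;-0.7 0.05 0 0 0 0",
)

```text
t: 5.58
tool_pos: [0.5027, -0.2424, 0.2132]
tool_rot: [2.397, -2.031, -0.0]
contact_force: [-0.4, -0.6, -3.4]
opening: 0.0179
```

>>> step_arm(
  increments="-0.7 0.06 0 0 0 0;-0.7 0.06 0 0 0 0;-0.7 0.06 0 0 0 0;-0.7 0.06 0 0 0 0;-0.7 0.06 0 0 0 0;-0.7 0.06 0 0 0 0;-0.7 0.06 0 0 0 0;-0.6 0.06 0 0 0 0;-0.4 0 0 0 0 0;-0.1 0 0 0 0 0;0 0 0 0 0 0;0 0 0 0 0 0",
)

```text
t: 6.58
tool_pos: [0.4669, -0.0977, 0.213]
tool_rot: [2.396, -2.031, 0.001]
contact_force: [0.5, -0.4, -3.0]
opening: 0.0177
```

```bash
python3 goal.py .4666 -.0981 .16 -1.406
python3 - <<'E'
from h import *
d=cam("top");crop(d,"t7.png",190,130,140,110,5);s=cam("scene");crop(s,"s7.png",190,130,150,120,5)
E
```

```text
t 6.58 pos [ 0.4669 -0.0977  0.213 ] F [ 0.5 -0.4 -3. ] open 0.0177
[[ 1.640e-01 -9.865e-01  3.000e-04]
 [-9.865e-01 -1.640e-01 -6.000e-04]
 [ 7.000e-04 -2.000e-04 -1.000e+00]]
world err [-0.00034047 -0.00043135 -0.05300104]
turn units [-0.002 -0.007 -0.001]
shift units, present axes [0.013 0.017 2.12 ]  after turn [0.015 0.016 2.12 ]
```

View pics/s7.png

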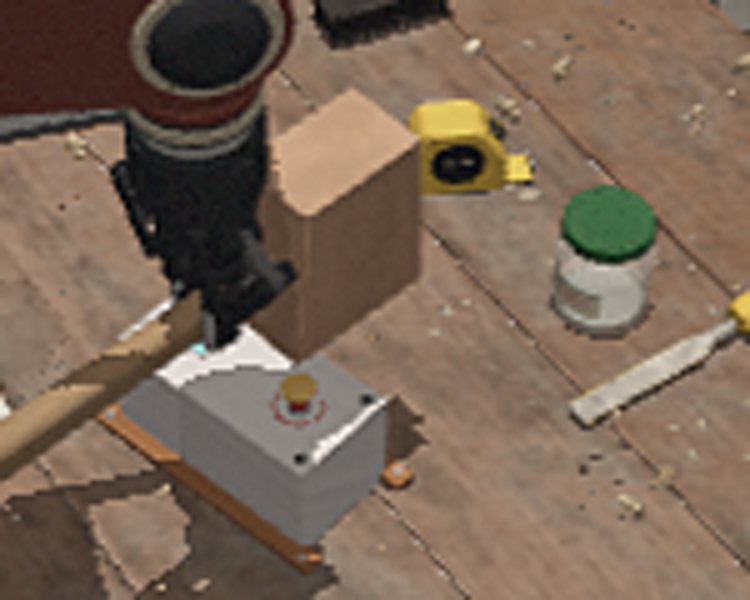

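View pics/t7.png

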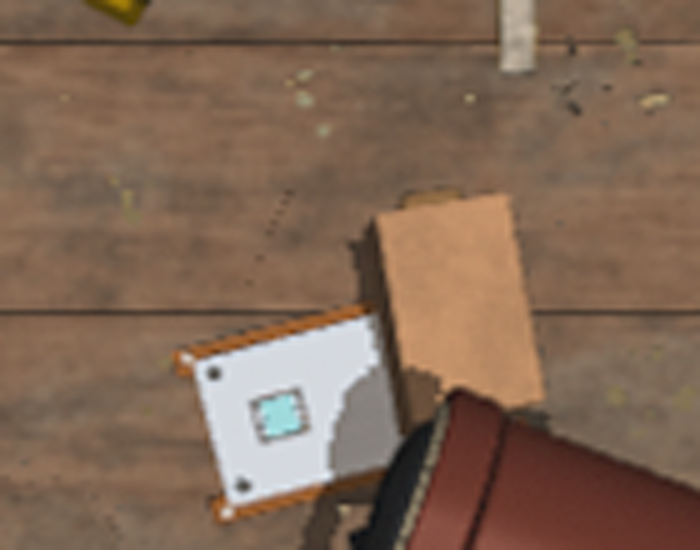

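Run:
```python
from h import *
d=cam("top");s=cam("scene")
g=lambda u,v:(190+(u+.5)/5-.5,130+(v+.5)/5-.5);t=lambda u,v:(190+(u+.5)/5-.5,130+(v+.5)/5-.5)
for q in[(377,217),(508,197),(542,403)]:print(onz(d,g(*q),.294))
print("mid",(onz(d,g(377,217),.294)+onz(d,g(542,403),.294))/2)
for q in[(352,90),(418,142),(305,215)]:print("s",onz(s,t(*q),.294))
print("bottom corners s",onz(s,t(418,272),.17),onz(s,t(300,358),.17),"peg s now",proj(s,(.5337,-.0896,.102)))
```

```text
[ 0.6007304  -0.04581069  0.294     ]
[ 0.60938034 -0.10154523  0.294     ]
[ 0.52204715 -0.11521667  0.294     ]
mid [ 0.56138877 -0.08051368  0.294     ]
s [ 0.59642307 -0.05307018  0.294     ]
s [ 0.60402521 -0.10835622  0.294     ]
s [ 0.5202156  -0.11979457  0.294     ]
bottom corners s [ 0.61340655 -0.10077469  0.17      ] [ 0.51710844 -0.11748917  0.17      ] peg s now [249.34096653 207.08134358]
```

The mallet head is over the peg. I'll shift it 6 mm towards the robot so the peg meets the face further from its edge, then lower it and strike.

>>> step_arm(
  increments="0 0.25 0.4 0 0 0;0 0 0.7 0 0 0;0 0 0.7 0 0 0;0 0 0.4 0 0 0;0 0 0.1 0 0 0;0 0 0.4 0 0 0;0 0 0.4 0 0 0;0 0 0.2 0 0 0;0 0 0 0 0 0",
)

```text
t: 7.53
tool_pos: [0.4616, -0.0987, 0.1306]
tool_rot: [-2.396, 2.031, -0.004]
contact_force: [1.3, -0.1, -0.9]
opening: 0.018
```

```bash
python3 goal.py .465 -.099 .127 -1.406
python3 - <<'E'
from h import *
d=cam("top");crop(d,"t8.png",190,130,140,110,5);s=cam("scene");crop(s,"s8.png",190,130,150,120,5)
E
```

```text
t 7.53 pos [ 0.4616 -0.0987  0.1306] F [ 1.3 -0.1 -0.9] open 0.018
[[ 1.637e-01 -9.865e-01  2.700e-03]
 [-9.865e-01 -1.637e-01 -7.000e-04]
 [ 1.200e-03 -2.500e-03 -1.000e+00]]
world err [ 0.00343829 -0.00030546 -0.00363999]
turn units [-0.025 -0.012 -0.003]
shift units, present axes [ 0.034 -0.133  0.146]  after turn [ 0.035 -0.134  0.146]
```

View pics/s8.png

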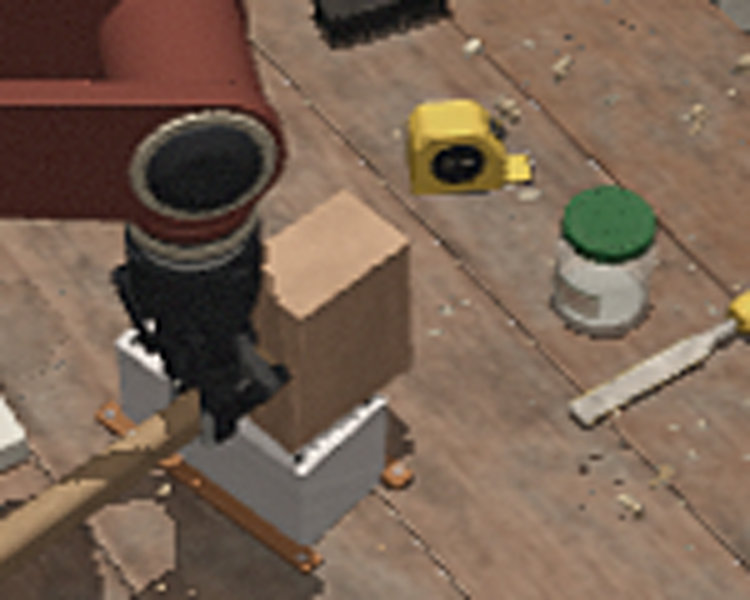

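The mallet is on the peg and it's nearly down. I'll press on until the force rises.

>>> step_arm(
  increments="0 0 0.1 0 0 0;0 0 0.1 0 0 0;0 0 0 0 0 0",
)

```text
t: 7.88
tool_pos: [0.4608, -0.099, 0.1279]
tool_rot: [2.396, -2.03, 0.001]
contact_force: [-9.4, 0.3, 13.1]
opening: 0.018
```

>>> step_arm(
  increments="0 0 0.1 0 0 0;0 0 0 0 0 0;0 0 0 0 0 0",
)

```text
t: 8.13
tool_pos: [0.4611, -0.0993, 0.1271]
tool_rot: [2.396, -2.029, 0.002]
contact_force: [-13.6, -0.0, 19.6]
opening: 0.0177
```

Force rose sharply (20 N upward), so the stop is reached. I'll back off and check the cell.

>>> step_arm(
  increments="0 0 -0.4 0 0 0;0 0 -0.8 0 0 0;0 0 -0.9 0 0 0;0 0 -0.9 0 0 0;0.4 0 -0.6 0 0 0;0.7 0 0 0 0 0;0.7 0 0 0 0 0;0.7 0 0 0 0 0;0.7 0 0 0 0 0;0.7 0 0 0 0 0",
)

```text
t: 8.97
tool_pos: [0.476, -0.1948, 0.2115]
tool_rot: [2.397, -2.031, -0.004]
contact_force: [-0.4, 0.3, -3.4]
opening: 0.0179
```

```bash
python3 goal.py .465 -.099 .127 -1.406
python3 - <<'E'
from h import *
d=cam("top");crop(d,"t9.png",190,130,140,110,5);s=cam("scene");crop(s,"s9.png",190,130,150,120,5)
E
```

```text
t 8.97 pos [ 0.476  -0.1948  0.2115] F [-0.4  0.3 -3.4] open 0.0179
[[ 0.1643 -0.9864 -0.0019]
 [-0.9864 -0.1643  0.0012]
 [-0.0015  0.0017 -1.    ]]
world err [-0.01102744  0.09583451 -0.08449594]
turn units [0.017 0.015 0.003]
shift units, present axes [-3.849 -0.201  3.385]  after turn [-3.854 -0.194  3.38 ]
```

View pics/s9.png

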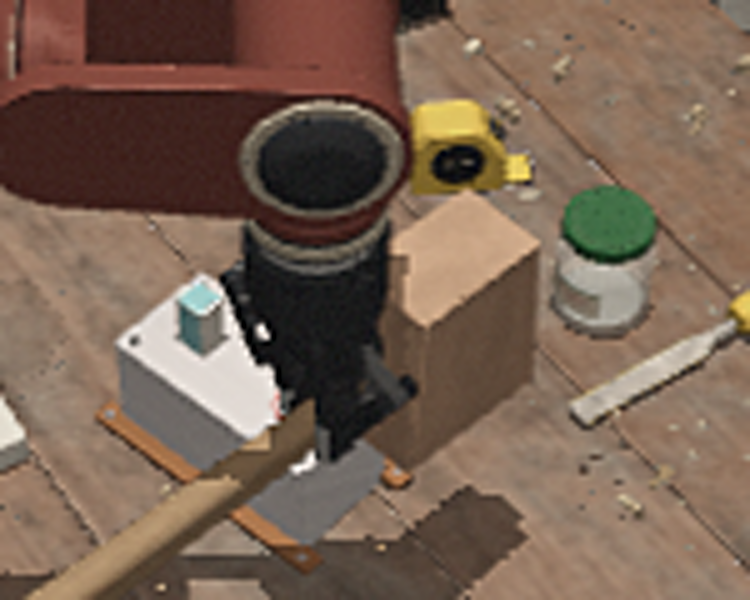

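View pics/t9.png

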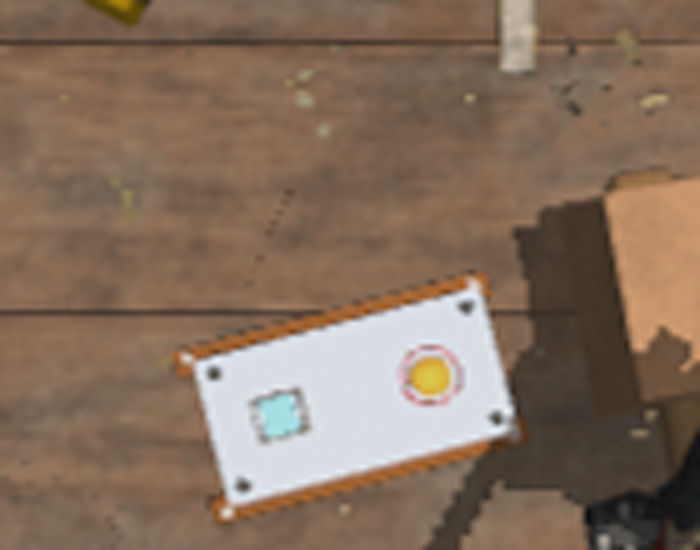

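The cell now stands well above the mould, at crop (200,315). I'll check that it has risen the full height.

Run:
```python
from h import *
d=cam("top");s=cam("scene")
for z in(.105,.11,.115,.12):print(z,(proj(s,(.5128,-.007,z))-[190,130])*5+2,(proj(d,(.5161,-.0029,z))-[190,130])*5+2)
# peg in scene, moved mallet hides it; top view peg centroid
hs=cv2.cvtColor(d["pixels"],cv2.COLOR_RGB2HSV).astype(int);m=(hs[...,0]>15)&(hs[...,0]<30)&(hs[...,1]>120)&(hs[...,2]>140)
k=np.zeros_like(m);k[196:213,268:285]=m[196:213,268:285];y,x=np.nonzero(k);c=(x.mean(),y.mean());print("peg",c,len(x),[ (z,proj(d,(.53749,-.08374,z)).round(2)) for z in(.086,.09,.102)])
crop(s,"s10.png",215,175,50,40,16)
```

```text
0.105 [199.20337173 313.69359003] [279.3969471  415.94782458]
0.11 [198.8884469  308.54090348] [279.31128513 415.97432006]
0.115 [198.57199678 303.36326067] [279.22469911 416.00110136]
0.12 [198.25401026 298.16047986] [279.13717399 416.02817312]
peg (np.float64(275.55555555555554), np.float64(204.93333333333334)) 45 [(0.086, array([275.59, 204.8 ])), (0.09, array([275.7 , 204.77])), (0.102, array([276.04, 204.68]))]
```

View pics/s10.png

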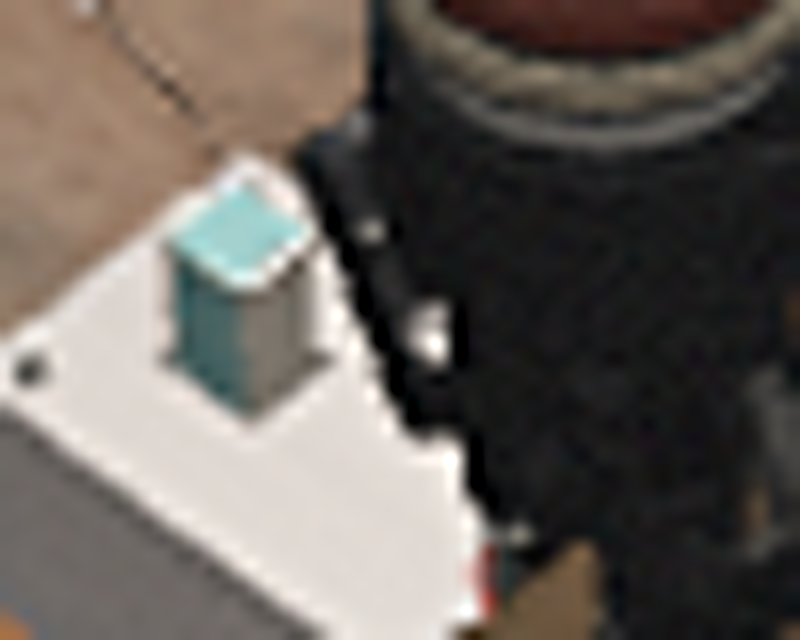

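The cell top is at z≈0.120 (expected 0.120) and the peg position matches 0.086, so it is fully ejected. I'll return the mallet to its original place.

>>> step_arm(
  increments="0.7 -0.13 0 0 0 0;0.7 -0.13 0 0 0 0;0.7 -0.13 0 0 0 0;0.7 -0.13 0 0 0 0;0.7 -0.13 0 0 0 0;0.7 -0.13 0 0 0 0;0.7 -0.13 0.3 0 0 0;0.6 -0.1 0.6 0 0 0;0.3 0 0.8 0 0 0;0 0 0.8 0 0 0;0 0 0.8 0 0 0;0 0 0.8 0 0 0",
)

```text
t: 10.17
tool_pos: [0.5252, -0.3322, 0.1088]
tool_rot: [-2.397, 2.03, 0.002]
contact_force: [0.8, 0.2, -4.9]
opening: 0.0183
```

>>> step_arm(
  increments="0 0 0.7 0 0 0;0 0 0.7 0 0 0;0 0 0.4 0 0 0;0 0 0.2 0 0 0;0 0 0.1 0 0 0;0 0 0 0 0 0",
)

```text
t: 10.67
tool_pos: [0.5255, -0.3331, 0.0579]
tool_rot: [-2.397, 2.031, -0.0]
contact_force: [-0.1, 0.7, -2.8]
opening: 0.0181
```

>>> step_arm(
  increments="0 0 0.3 0 0 0;0 0 0.15 0 0 0;0 0 0.05 0 0 0;0 0 0 0 0 0",
)

```text
t: 11.0
tool_pos: [0.525, -0.3333, 0.0449]
tool_rot: [2.397, -2.031, -0.001]
contact_force: [0.6, 0.9, -4.5]
opening: 0.018
```

Run:
```python
from h import *
state();s=cam("scene");crop(s,"s11.png",220,190,150,150,5)
```

```text
t 11.0 pos [ 0.525  -0.3333  0.0449] F [ 0.6  0.9 -4.5] open 0.018
[[ 1.639e-01 -9.865e-01 -5.000e-04]
 [-9.865e-01 -1.639e-01  4.000e-04]
 [-5.000e-04  4.000e-04 -1.000e+00]]
```

View pics/s11.png

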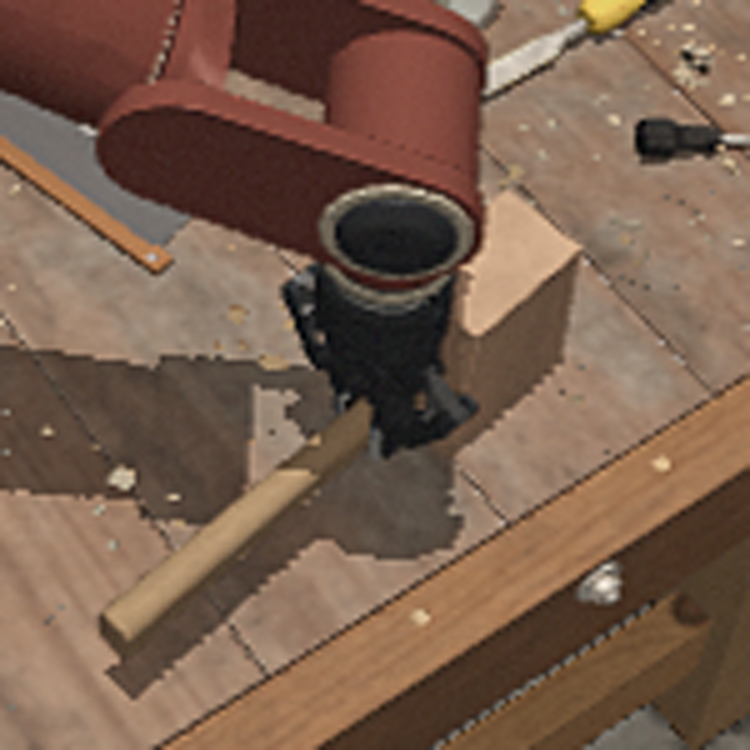

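The mallet is almost on the bench, with its full weight still on the wrist. I'll lower it the last 2 mm.

>>> step_arm(
  increments="0 0 0.06 0 0 0;0 0 0.04 0 0 0;0 0 0 0 0 0",
)

```text
t: 11.3
tool_pos: [0.5256, -0.3337, 0.0434]
tool_rot: [-2.397, 2.031, -0.002]
contact_force: [-0.9, 0.1, -2.4]
opening: 0.0183
```

>>> step_arm(
  increments="0 0 0.03 0 0 0;0 0 0 0 0 0",
)

```text
t: 11.47
tool_pos: [0.5256, -0.3338, 0.0432]
tool_rot: [2.397, -2.031, 0.002]
contact_force: [-3.1, 1.3, 3.0]
opening: 0.0184
```

It's touching the bench. Releasing.

>>> step_arm(
  increments="0 0 0 0 0 0;0 0 0 0 0 0;0 0 0 0 0 0;0 0 0 0 0 0;0 0 0 0 0 0;0 0 0 0 0 0;0 0 0 0 0 0;0 0 0 0 0 0",
  fingers=1,
)

```text
t: 12.13
tool_pos: [0.5253, -0.3334, 0.042]
tool_rot: [-2.397, 2.031, 0.0]
contact_force: [0.4, -0.2, 0.5]
opening: 0.0854
```

>>> step_arm(
  increments="0 0 -0.3 0 0 0;0 0 -0.6 0 0 0;0 0 -0.8 0 0 0;0 0 -0.9 0 0 0;0 0 -0.9 0 0 0;0 0 -0.9 0 0 0;0 0 -0.9 0 0 0;0 0 -0.9 0 0 0;0 0 -0.6 0 0 0;0 0 0 0 0 0",
)

```text
t: 12.97
tool_pos: [0.5271, -0.3348, 0.2174]
tool_rot: [-2.397, 2.031, -0.013]
contact_force: [0.5, -0.5, -0.2]
opening: 0.0854
```

```bash
python3 - <<'E'
from h import *
state();s=cam("scene");crop(s,"s12.png",190,150,180,150,4)
E
python3 goal.py .5144 -.005 .20 -1.331
```

```text
t 12.97 pos [ 0.5271 -0.3348  0.2174] F [ 0.5 -0.5 -0.2] open 0.0854
[[ 0.1641 -0.9864  0.0064]
 [-0.9864 -0.1641 -0.0052]
 [ 0.0062 -0.0055 -1.    ]]
t 13.02 pos [ 0.5262 -0.3342  0.2147] F [0.  0.4 0.2] open 0.0852
[[ 0.1641 -0.9864  0.0036]
 [-0.9864 -0.1641 -0.0029]
 [ 0.0035 -0.0031 -1.    ]]
world err [-0.01184176  0.32915754 -0.01466725]
turn units [-0.029 -0.036 -0.75 ]
shift units, present axes [-13.068  -1.691   0.547]  after turn [-12.902  -2.667   0.587]
```

View pics/s12.png

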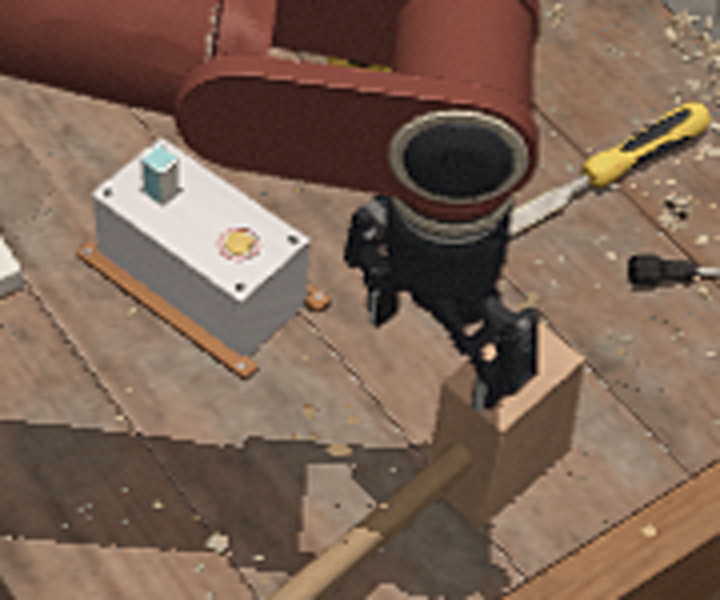

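The mallet stands on the bench and is released, and the peg is flush at crop (240,243). Next is the cell. I'll move above it and turn to the mould's yaw of about 0.25.

>>> step_arm(
  increments="0 0 0 0 0 -0.43;0 0 0 0 0 -0.42;-0.95 -0.2 0 0 0 0;-0.95 -0.2 0 0 0 0;-0.95 -0.2 0 0 0 0;-0.95 -0.2 0 0 0 0;-0.95 -0.2 0 0 0 0;-0.95 -0.2 0 0 0 0;-0.95 -0.2 0 0 0 0;-0.95 -0.2 0 0 0 0;-0.95 -0.2 0 0 0 0;-0.95 -0.2 0 0 0 0",
)

```text
t: 14.02
tool_pos: [0.5137, -0.0894, 0.2096]
tool_rot: [2.48, -1.927, -0.006]
contact_force: [0.2, 0.5, 0.0]
opening: 0.0853
```

>>> step_arm(
  increments="-0.95 -0.2 0.2 0 0 0;-0.95 -0.2 0.2 0 0 0;-0.95 -0.2 0.2 0 0 0;-0.5 -0.2 0 0 0 0;0 0 0 0 0 0;0 0 0 0 0 0",
)

```text
t: 14.52
tool_pos: [0.5127, -0.0043, 0.1951]
tool_rot: [2.481, -1.924, -0.004]
contact_force: [0.4, -0.6, -0.6]
opening: 0.0853
```

```bash
python3 goal.py .5144 -.005 .17 -1.321;python3 - <<'E'
from h import *
s=cam("scene");crop(s,"s13.png",170,110,120,100,6);d=cam("top");crop(d,"t13.png",190,150,120,100,6)
E
```

```text
t 14.52 pos [ 0.5127 -0.0043  0.1951] F [ 0.4 -0.6 -0.6] open 0.0853
[[ 2.487e-01 -9.686e-01 -3.100e-03]
 [-9.686e-01 -2.487e-01  1.000e-04]
 [-8.000e-04  3.000e-03 -1.000e+00]]
world err [ 0.0016641  -0.00069971 -0.02513946]
turn units [0.03  0.008 0.015]
shift units, present axes [ 0.045 -0.061  1.005]  after turn [ 0.044 -0.058  1.006]
```

View pics/s13.png

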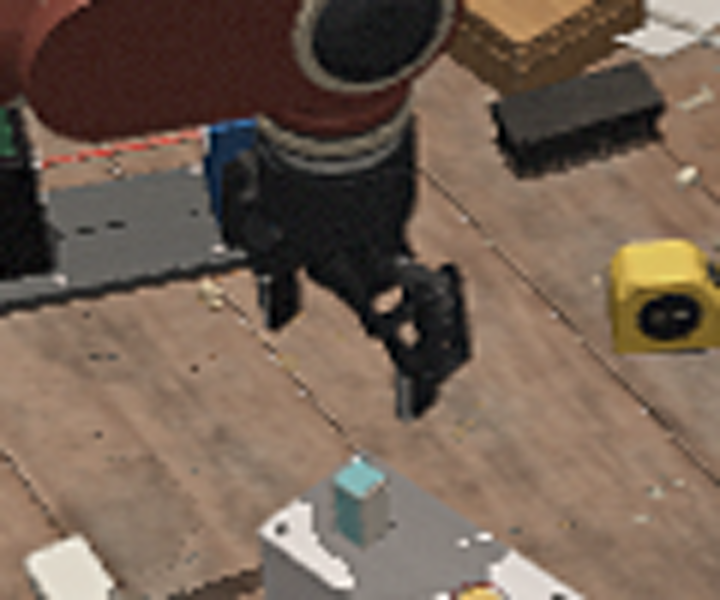

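View pics/t13.png

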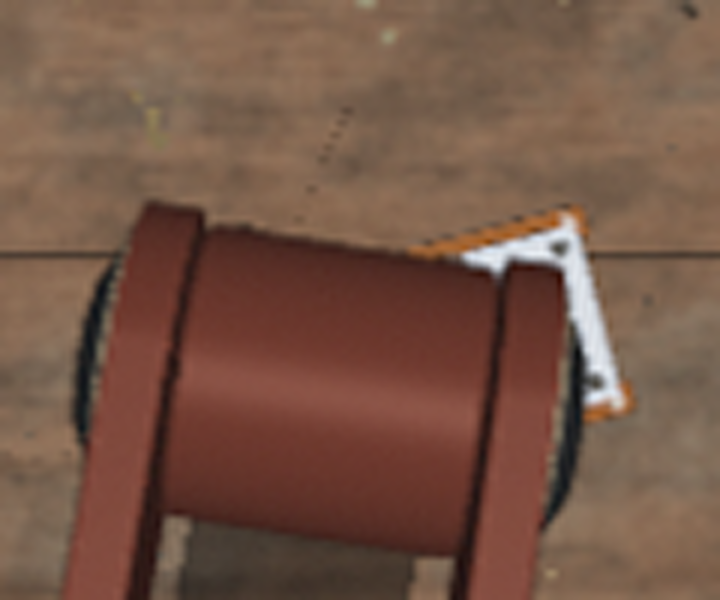

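Run:
```python
from h import *
s=cam("scene");o,Rm=state()
p=o["tool_pos"]
for dz in(0,.013):
  for a in(-.0426,0,.0426):
    q=p+Rm@np.array([a,0,-dz]);print(dz,a,((proj(s,q)-[170,110])*6+2.5).round(1))
```

```text
t 14.67 pos [ 0.5135 -0.0055  0.1965] F [ 0.6 -0.6  0.4] open 0.0854
[[ 2.463e-01 -9.692e-01 -1.000e-03]
 [-9.692e-01 -2.463e-01 -1.000e-04]
 [-1.000e-04  1.000e-03 -1.000e+00]]
0 -0.0426 [291.4 335. ]
0 0 [351.5 376.2]
0 0.0426 [413.2 418.4]
0.013 -0.0426 [290.  317.2]
0.013 0 [350.5 358.5]
0.013 0.0426 [412.5 400.8]
```

Fingertips and cell line up in the scene view to about 1 mm. The top view is blocked by the wrist here. Descending.

>>> step_arm(
  increments="0.02 -0.04 0.5 0 0 0;0 0 0.7 0 0 0;0 0 0.7 0 0 0;0 0 0.7 0 0 0;0 0 0.7 0 0 0;0 0 0.5 0 0 0;0 0 0.3 0 0 0;0 0 0.12 0 0 0;0 0 0 0 0 0;0 0 0 0 0 0",
)

```text
t: 15.5
tool_pos: [0.5154, -0.0053, 0.0923]
tool_rot: [-2.48, 1.927, -0.002]
contact_force: [0.6, -0.6, -0.2]
opening: 0.0855
```

```bash
python3 goal.py .5144 -.005 .088 -1.321;python3 - <<'E'
from h import *
s=cam("scene");crop(s,"s14.png",190,150,80,65,10)
E
```

```text
t 15.5 pos [ 0.5154 -0.0053  0.0923] F [ 0.6 -0.6 -0.2] open 0.0855
[[ 2.47e-01 -9.69e-01  1.20e-03]
 [-9.69e-01 -2.47e-01 -2.00e-04]
 [ 5.00e-04 -1.10e-03 -1.00e+00]]
world err [-0.00098367  0.0002634  -0.00426653]
turn units [-0.011 -0.005 -0.002]
shift units, present axes [-0.02   0.036  0.171]  after turn [-0.02   0.036  0.171]
```

View pics/s14.png

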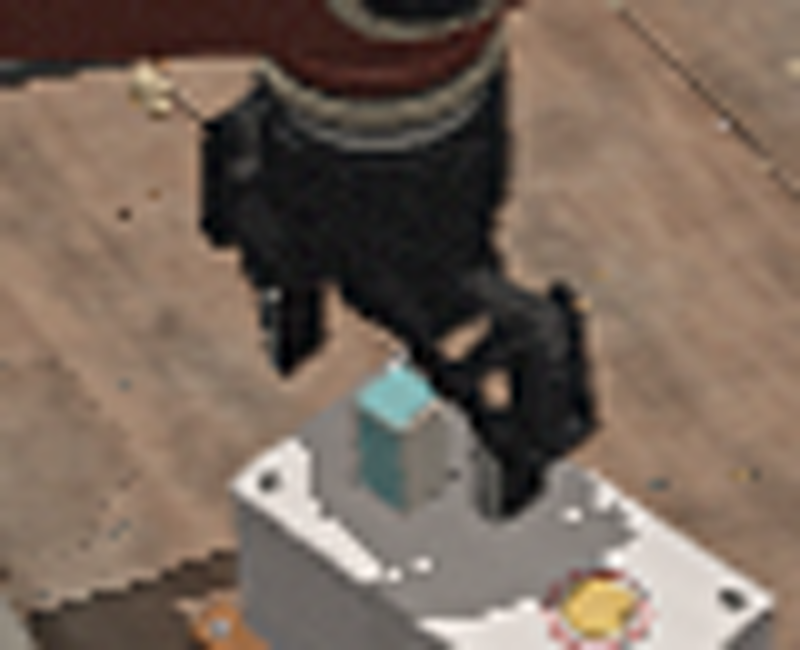

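The fingers straddle the frosted faces symmetrically around the cell at crop (402,440). I'll lower 3 mm and close.

>>> step_arm(
  increments="-0.02 0.03 0.14 0 0 0;0 0 0 0 0 0;0 0 0 0 0 0;0 0 0 0 0 0;0 0 0 0 0 0;0 0 0 0 0 0;0 0 0 0 0 0;0 0 0 0 0 0;0 0 0 0 0 0",
  fingers=-1,
  newtons=40,
)

```text
t: 16.3
tool_pos: [0.514, -0.0047, 0.0882]
tool_rot: [-2.481, 1.927, -0.0]
contact_force: [0.5, -0.3, 0.2]
opening: 0.0232
```

```bash
python3 goal.py .5144 -.005 .088 -1.321;python3 - <<'E'
from h import *
s=cam("scene");crop(s,"s15.png",190,150,80,65,10)
E
```

```text
t 16.3 pos [ 0.514  -0.0047  0.0882] F [ 0.5 -0.3  0.2] open 0.0232
[[ 2.472e-01 -9.690e-01  3.000e-04]
 [-9.690e-01 -2.472e-01  0.000e+00]
 [ 0.000e+00 -3.000e-04 -1.000e+00]]
world err [ 0.00035487 -0.00028197 -0.00019016]
turn units [-0.003 -0.     0.   ]
shift units, present axes [ 0.014 -0.011  0.008]  after turn [ 0.014 -0.011  0.008]
```

View pics/s15.png

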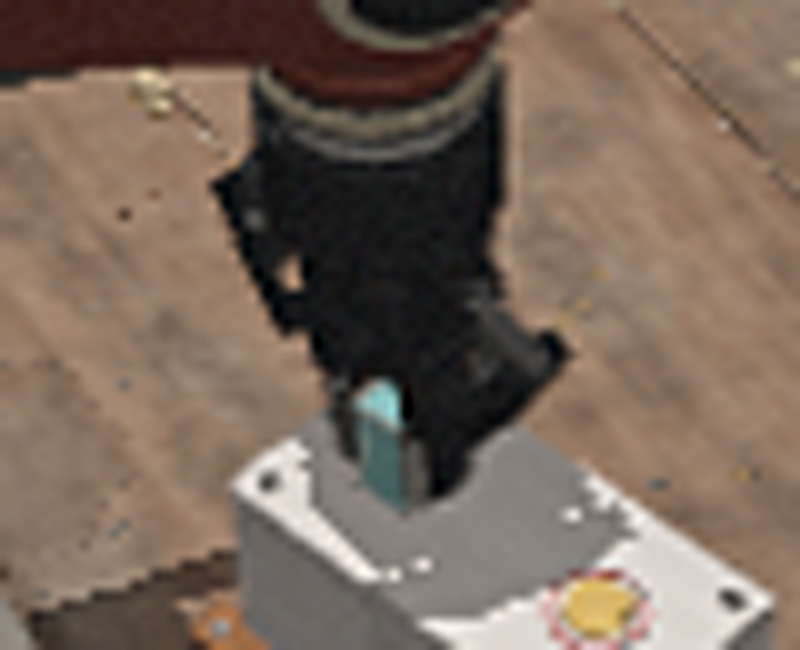

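The cell is gripped at 23.2 mm. Lifting straight up.

>>> step_arm(
  increments="0 0 -0.2 0 0 0;0 0 -0.4 0 0 0;0 0 -0.5 0 0 0;0 0 -0.5 0 0 0;0 0 -0.5 0 0 0;0 0 -0.5 0 0 0;0 0 -0.5 0 0 0;0 0 -0.5 0 0 0;0 0 -0.5 0 0 0;0 0 -0.5 0 0 0;0 0 -0.3 0 0 0;0 0 0 0 0 0",
)

```text
t: 17.35
tool_pos: [0.5151, -0.0049, 0.2133]
tool_rot: [-2.479, 1.926, -0.005]
contact_force: [-0.4, -0.1, -0.1]
opening: 0.0235
```

```bash
python3 goal.py .551 .3307 .215 -1.896;python3 - <<'E'
from h import *
s=cam("scene");crop(s,"s16.png",180,120,90,75,8)
E
```

```text
t 17.35 pos [ 0.5151 -0.0049  0.2133] F [-0.4 -0.1 -0.1] open 0.0235
[[ 2.472e-01 -9.690e-01  3.900e-03]
 [-9.690e-01 -2.472e-01 -6.000e-04]
 [ 1.600e-03 -3.700e-03 -1.000e+00]]
world err [0.03587258 0.33563174 0.00173376]
turn units [-4.00e-02 -5.00e-03  5.75e+00]
shift units, present axes [-12.654  -4.709  -0.072]  after turn [-13.18    2.93   -0.069]
```

View pics/s16.png

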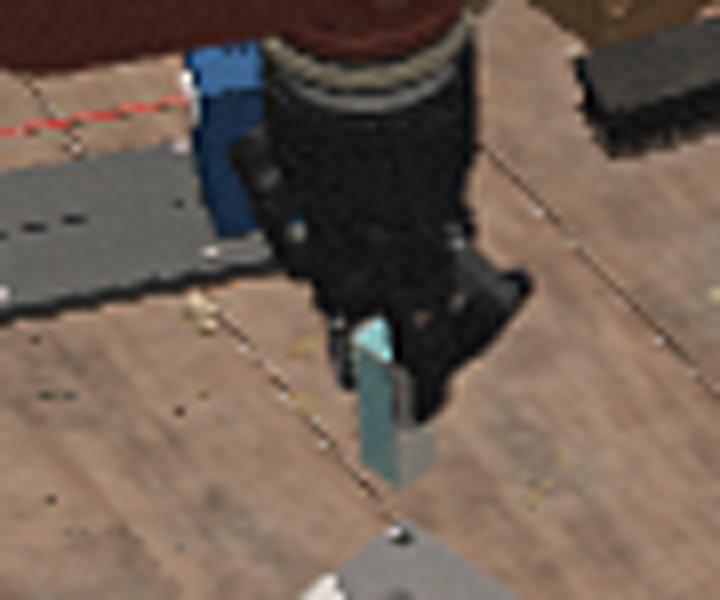

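The cell hangs upright, with only the frosted faces gripped. Next I'll turn it to the gauge yaw and carry it over the gap, keeping high.

>>> step_arm(
  increments="0 0 0 0 0 0.96;0 0 0 0 0 0.96;0 0 0 0 0 0.96;0 0 0 0 0 0.96;0 0 0 0 0 0.96;0 0 0 0 0 0.95;-0.9 0.2 0 0 0 0;-0.9 0.2 0 0 0 0;-0.9 0.2 0 0 0 0;-0.9 0.2 0 0 0 0;-0.9 0.2 0 0 0 0;-0.9 0.2 0 0 0 0",
)

```text
t: 18.4
tool_pos: [0.528, 0.1338, 0.2092]
tool_rot: [1.831, -2.55, -0.002]
contact_force: [0.3, -0.1, -0.3]
opening: 0.0235
```

>>> step_arm(
  increments="-0.9 0.2 0 0 0 0;-0.9 0.2 0 0 0 0;-0.9 0.2 0 0 0 0;-0.9 0.2 0 0 0 0;-0.9 0.2 0 0 0 0;-0.9 0.2 0 0 0 0;-0.9 0.2 0 0 0 0;-0.9 0.2 0 0 0 0;-0.58 0.13 0 0 0 0;0 0 0 0 0 0;0 0 0 0 0 0;0 0 0 0 0 0",
)

```text
t: 19.4
tool_pos: [0.5496, 0.3301, 0.2098]
tool_rot: [1.831, -2.551, 0.0]
contact_force: [0.2, -1.0, -0.6]
opening: 0.0233
```

```bash
python3 goal.py .551 .3307 .215 -1.896;python3 - <<'E'
from h import *
s=cam("scene");crop(s,"s17.png",140,60,90,100,6);d=cam("top");crop(d,"t17.png",80,145,90,100,6)
E
```

```text
t 19.4 pos [0.5496 0.3301 0.2098] F [ 0.2 -1.  -0.6] open 0.0233
[[-3.198e-01 -9.475e-01 -1.100e-03]
 [-9.475e-01  3.198e-01 -1.100e-03]
 [ 1.400e-03  7.000e-04 -1.000e+00]]
world err [0.00143977 0.00063148 0.00515859]
turn units [ 0.007 -0.014 -0.003]
shift units, present axes [-0.042 -0.046 -0.206]  after turn [-0.042 -0.047 -0.206]
```

View pics/s17.png

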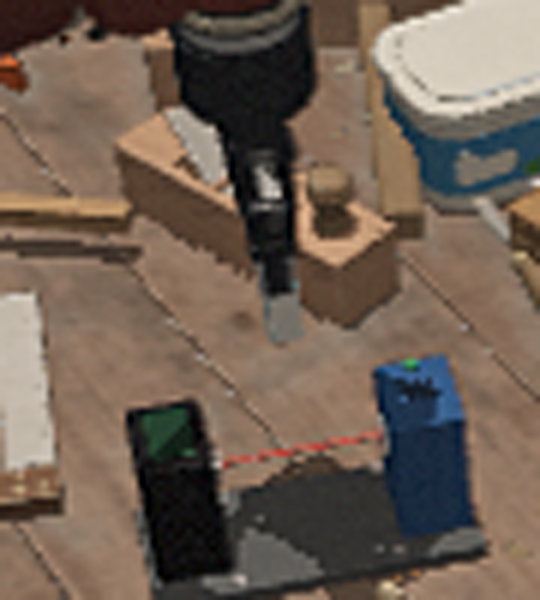

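View pics/t17.png

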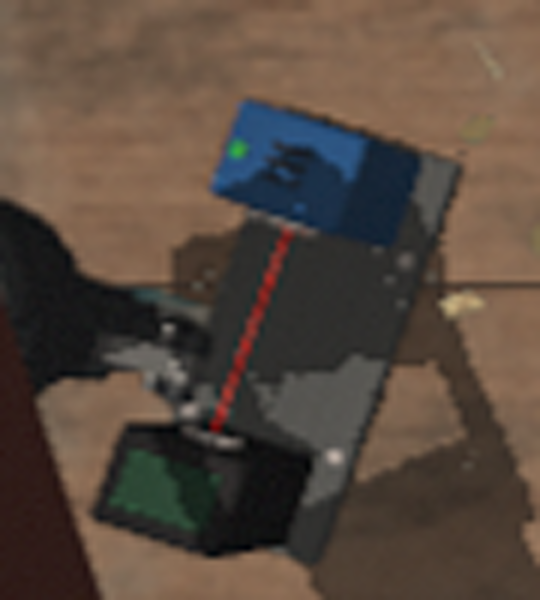

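The cell is above the gap, aligned with the gauge. I'll lower it to just above the beam and compare in both views.

>>> step_arm(
  increments="-0.04 -0.04 0.3 0 0 0;0 0 0.5 0 0 0;0 0 0.5 0 0 0;0 0 0.5 0 0 0;0 0 0.5 0 0 0;0 0 0.4 0 0 0;0 0 0.2 0 0 0;0 0 0 0 0 0;0 0 0 0 0 0",
)

```text
t: 20.25
tool_pos: [0.551, 0.3315, 0.1377]
tool_rot: [1.832, -2.551, -0.0]
contact_force: [0.3, -0.3, -0.6]
opening: 0.0231
```

```bash
python3 goal.py .551 .3307 .0932 -1.896;python3 - <<'E'
from h import *
s=cam("scene");crop(s,"s18.png",160,90,60,70,8);d=cam("top");crop(d,"t18.png",85,155,65,75,8)
E
```

```text
t 20.25 pos [0.551  0.3315 0.1377] F [ 0.3 -0.3 -0.6] open 0.0231
[[-3.194e-01 -9.476e-01 -4.000e-04]
 [-9.476e-01  3.194e-01 -2.000e-04]
 [ 3.000e-04  3.000e-04 -1.000e+00]]
world err [-8.80663349e-06 -8.40415260e-04 -4.45232630e-02]
turn units [ 0.003 -0.003  0.001]
shift units, present axes [ 0.031 -0.011  1.781]  after turn [ 0.032 -0.01   1.781]
```

View pics/s18.png

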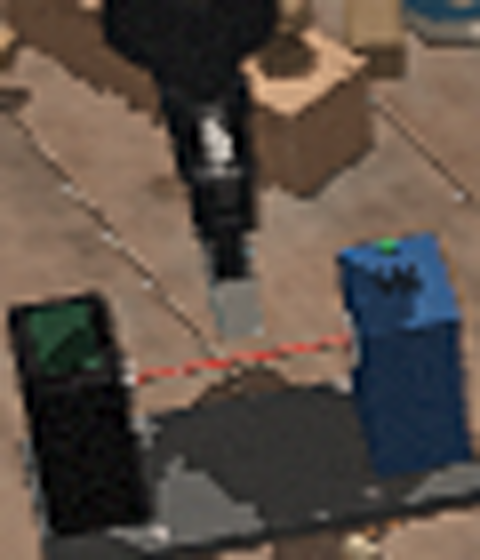

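View pics/t18.png

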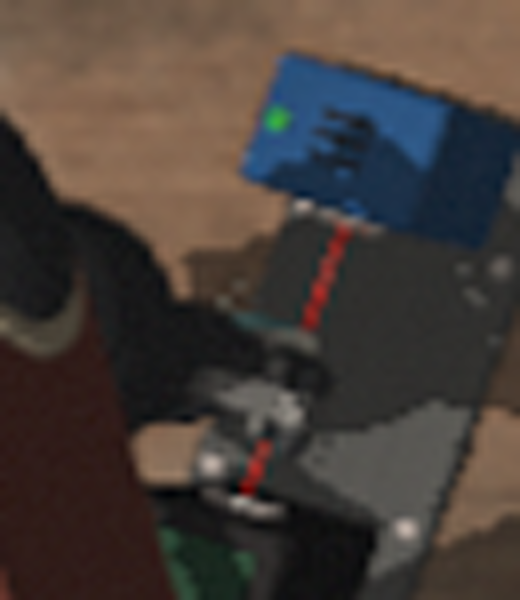

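```bash
cat > ov.py <<'E'
import sys
from h import *
tag=sys.argv[1]
o,Rm=state();p=o["tool_pos"]
for n,(x0,y0,w,h,sc) in dict(top=(100,170,45,50,12),scene=(165,100,55,50,12)).items():
    d=cam(n);im=cv2.resize(d["pixels"][y0:y0+h,x0:x0+w,::-1],None,fx=sc,fy=sc,interpolation=cv2.INTER_CUBIC)
    crop(d,f"{n}_{tag}_raw.png",x0,y0,w,h,sc)
    for zz in(-.038,.032):
      c=[p+Rm@np.array([a,b,0])+[0,0,zz] for a,b in((-.012,-.01),(.012,-.01),(.012,.01),(-.012,.01))]
      uv=np.array([((proj(d,q)-[x0,y0]+.5)*sc) for q in c]).round().astype(np.int32)
      print(n,zz,uv.tolist());cv2.polylines(im,[uv],True,(0,255,255) if zz<0 else (255,0,255),1)
    cv2.imwrite(f"pics/{n}_{tag}.png",im)
E
python3 ov.py a
```

```text
t 20.35 pos [0.5517 0.3318 0.139 ] F [ 0.5 -0.5 -0.7] open 0.0234
[[-3.194e-01 -9.476e-01  1.500e-03]
 [-9.476e-01  3.194e-01  7.000e-04]
 [-1.100e-03 -1.200e-03 -1.000e+00]]
top -0.038 [[191, 296], [294, 331], [262, 418], [159, 383]]
top 0.032 [[62, 279], [173, 317], [139, 411], [27, 373]]
scene -0.038 [[317, 312], [331, 365], [264, 377], [250, 324]]
scene 0.032 [[293, 130], [308, 183], [239, 195], [225, 142]]
```

View pics/top_a.png

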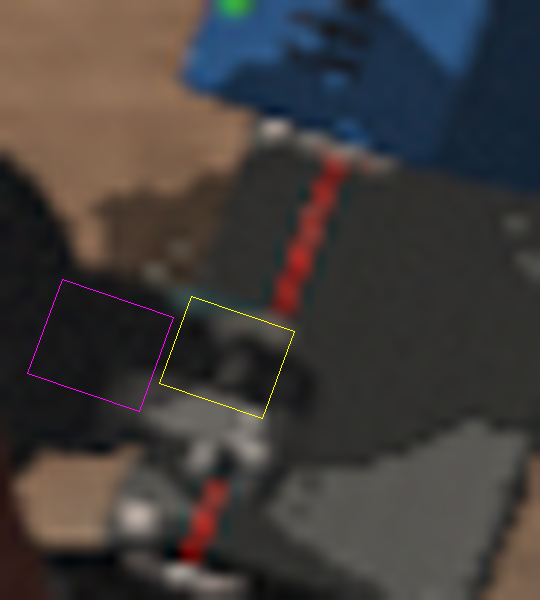

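View pics/top_a_raw.png

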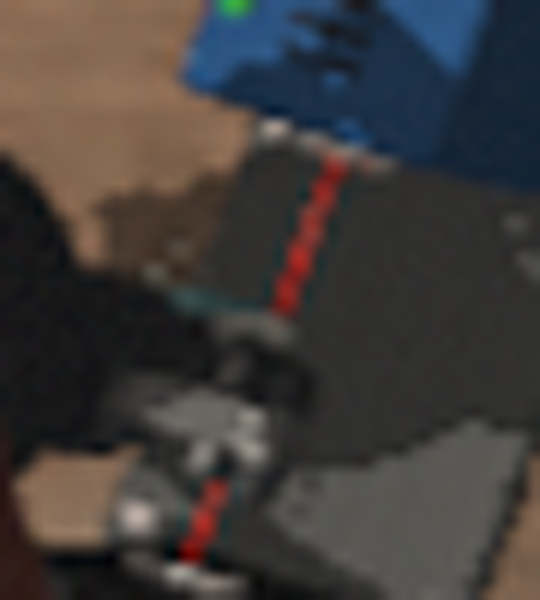

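View pics/scene_a.png

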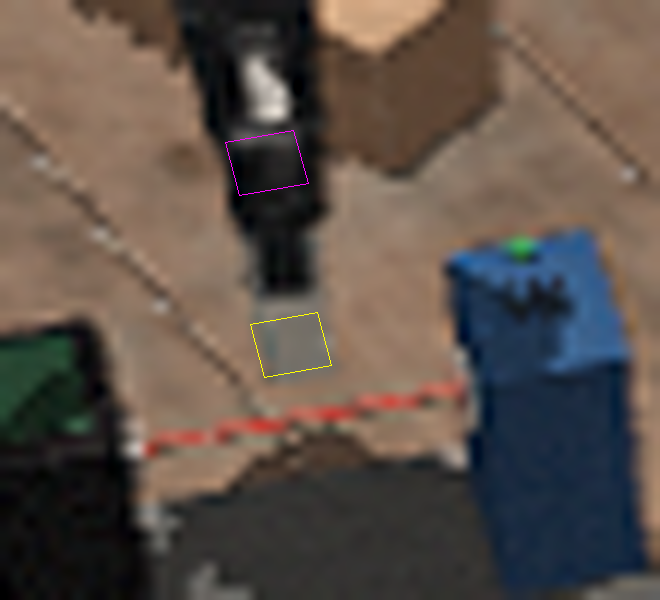

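In the scene view the predicted cell bottom matches the observed one to under 0.3 px. I'll lower to beam height, then check across the beam using the beam's entry point relative to the cell's edges.

>>> step_arm(
  increments="0 0 0.3 0 0 0;0 0 0.4 0 0 0;0 0 0.4 0 0 0;0 0 0.4 0 0 0;0 0 0.2 0 0 0;0 0 0.1 0 0 0;0 0 0 0 0 0;0 0 0 0 0 0;0 0 0 0 0 0",
)

```text
t: 21.2
tool_pos: [0.5515, 0.3317, 0.0937]
tool_rot: [-1.832, 2.551, -0.0]
contact_force: [0.4, 0.1, -0.3]
opening: 0.0232
```

```bash
python3 ov.py b
```

```text
t 21.2 pos [0.5515 0.3317 0.0937] F [ 0.4  0.1 -0.3] open 0.0232
[[-3.195e-01 -9.476e-01  1.000e-03]
 [-9.476e-01  3.195e-01  5.000e-04]
 [-8.000e-04 -8.000e-04 -1.000e+00]]
top -0.038 [[265, 307], [363, 340], [333, 423], [234, 389]]
top 0.032 [[148, 291], [254, 327], [221, 416], [115, 380]]
scene -0.038 [[331, 424], [345, 477], [280, 489], [266, 436]]
scene 0.032 [[308, 249], [323, 302], [255, 314], [241, 261]]
```

View pics/top_b.png

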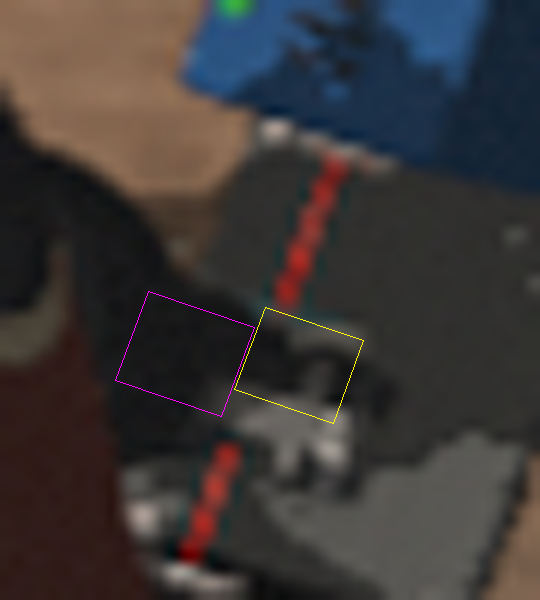

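View pics/top_b_raw.png

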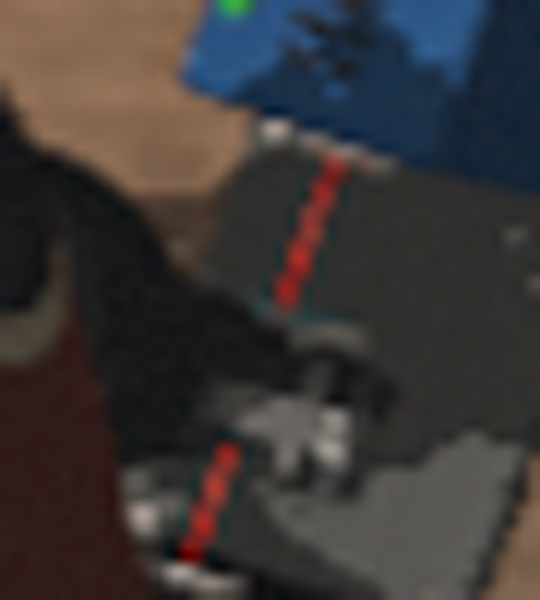

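View pics/scene_b_raw.png

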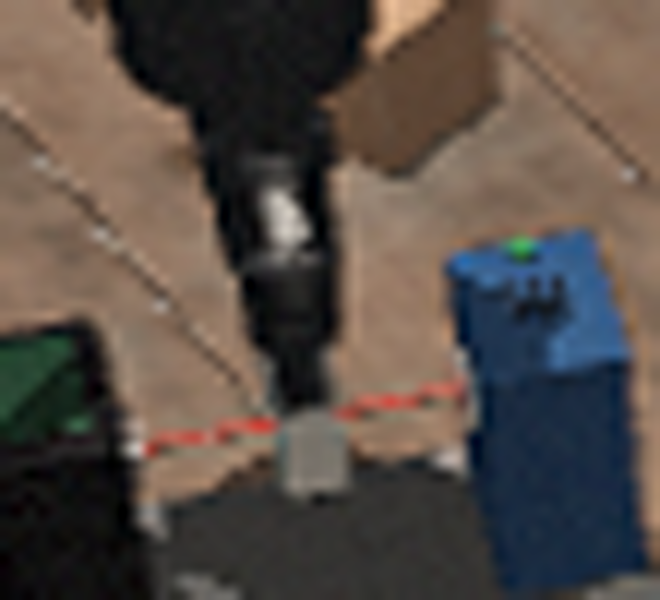

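The beam meets the cell's lamp-side clear face in both views, and the scene view shows the cell centred between the housings. I'll measure the position across the beam more precisely.

Run:
```python
from h import *
d=cam("top");x0,y0,w,h,sc=112,188,24,24,30
im=d["pixels"][y0:y0+h,x0:x0+w,::-1].astype(float);im=np.clip((im-20)*2.2,0,255).astype(np.uint8)
im=cv2.resize(im,None,fx=25,fy=25,interpolation=cv2.INTER_NEAREST);cv2.imwrite("pics/topz.png",im)
s=cam("scene");x0,y0=182,128
im=s["pixels"][y0:y0+20,x0:x0+24,::-1];cv2.imwrite("pics/scz.png",cv2.resize(im,None,fx=25,fy=25,interpolation=cv2.INTER_NEAREST))
```

```text
(no output)
```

View pics/topz.png

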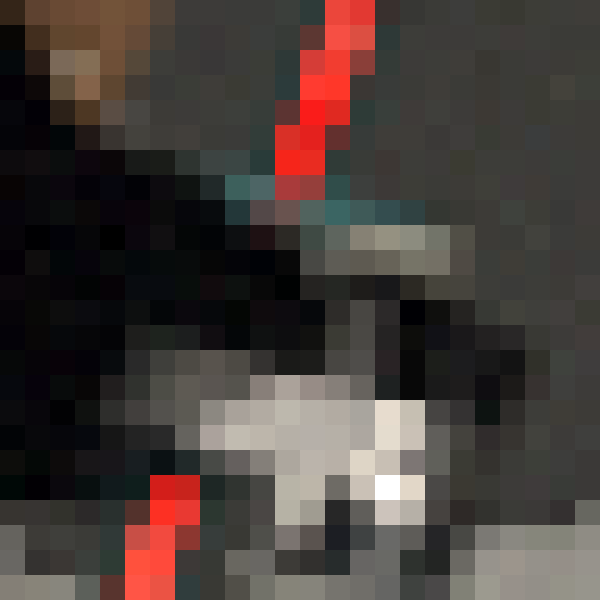

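View pics/scz.png

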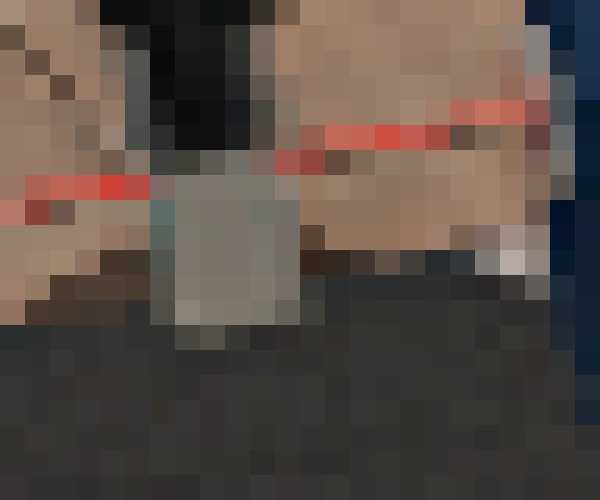

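Run:
```python
from h import *
o,Rm=state();p=o["tool_pos"]
for n,bz in(("scene",.075),("top",.075)):
    d=cam(n)
    for dl in(-.003,0,.003):
        # beam shifted relative to cell centre: cell centre = beam + dl*gauge y ; gauge y = -tool x ; gauge x = -tool y
        gy=-Rm[:,0];gx=-Rm[:,1]
        b=p-gy*dl; b[2]=bz
        u1,u2=proj(d,b-gx*.03),proj(d,b+gx*.03)
        c=[proj(d,p-gy*.012+gx*k+[0,0,-.038]) for k in(-.01,.01)]
        e=proj(d,b+gx*.01)
        m=(c[0]+c[1])/2;bv=u1[1]+(m[0]-u1[0])*(u2[1]-u1[1])/(u2[0]-u1[0])
        print(n,dl,"corner",c[1].round(2),"entry",e.round(2),"diff",(c[1]-e).round(2),"vertical bottom-mid minus beam",round(m[1]-bv,2))
```

```text
t 21.4 pos [0.5514 0.3317 0.0937] F [ 0.   0.3 -1.3] open 0.0233
[[-3.196e-01 -9.476e-01  1.000e-03]
 [-9.476e-01  3.196e-01  5.000e-04]
 [-8.000e-04 -8.000e-04 -1.000e+00]]
scene -0.003 corner [193.27 139.25] entry [192.01 132.57] diff [1.26 6.68] vertical bottom-mid minus beam 6.91
scene 0 corner [193.27 139.25] entry [192.16 133.12] diff [1.11 6.13] vertical bottom-mid minus beam 6.33
scene 0.003 corner [193.27 139.25] entry [192.31 133.67] diff [0.96 5.58] vertical bottom-mid minus beam 5.76
top -0.003 corner [129.78 197.88] entry [122.17 195.83] diff [7.61 2.05] vertical bottom-mid minus beam 22.77
top 0 corner [129.78 197.88] entry [123.22 196.19] diff [6.56 1.7 ] vertical bottom-mid minus beam 19.58
top 0.003 corner [129.78 197.88] entry [124.26 196.54] diff [5.52 1.34] vertical bottom-mid minus beam 16.38
```

Relative to the beam, both views put the cell within about 0.5 mm of centre: top difference 6.6 px against 6.56 px for perfect, scene 6.4 against 6.33. Last, an overall look at both views.

Run:
```python
from h import *
state()
for n in("scene","top"):
    d=cam(n);cv2.imwrite(f"pics/{n}_end.png",d["pixels"][:,:,::-1])
```

```text
t 21.5 pos [0.5513 0.3316 0.0934] F [ 0.3  0.2 -0.4] open 0.023
[[-3.195e-01 -9.476e-01  6.000e-04]
 [-9.476e-01  3.195e-01  3.000e-04]
 [-4.000e-04 -5.000e-04 -1.000e+00]]
```

View pics/scene_end.png

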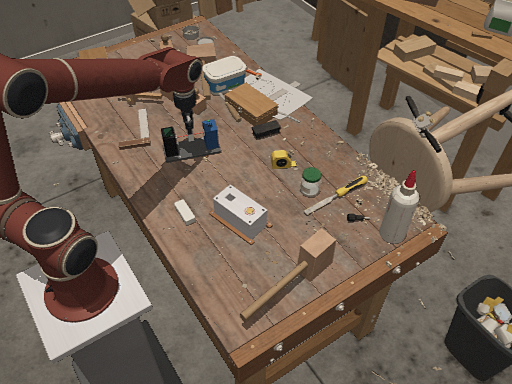

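View pics/top_end.png

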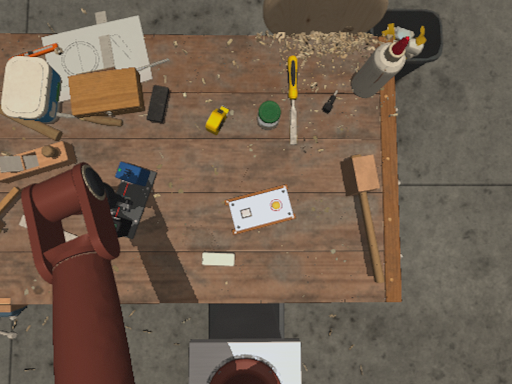

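The mallet stands on the bench at (365,172) in the top view. The tape (217,120), jar (269,113) and rubbing block (218,259) are where they were, and the cell is in the beam. Handing in.

```bash
python3 -c "
from station import ctrl
print(ctrl.finish_job())"
```

```text
the job is handed in; nothing more can be done
None
```

The job is handed in at about 21.5 s, with the cell still held upright in the beam. It gave no verdict, so what follows is from my own checks.

- **Peg:** I drove it down with the mallet until the force rose to about 20 N. The cell top then measured 0.120 m and the peg position matched 0.086 m, so it was fully down.
- **Mallet:** it is back standing on the bench in its original place and released.
- **Cell:** it was gripped by the two white faces only, at an opening of about 23 mm, and lifted straight out of the well.
- **Beam:** it crosses the clear faces about 20 mm above the cell's underside, and both cameras put it within about 0.5 mm of midway across. The cell is turned to the gauge's angle of -0.325 rad. The wrist force reads near zero, which fits nothing touching the gauge.
- **Bystanders:** the tape measure, jar and rubbing block look unmoved in the last pictures.

**Disagreement:** the two cameras' absolute positions differed by 3–5 mm. I aimed at the mean and checked the final position by comparing the cell directly with the beam in each picture.

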